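# Reject the uneven fly arm on the knife-edge balance

## Robot

A 7-joint arm with a two-finger parallel gripper is mounted at the origin on a cart in front of the work surface, level with it; the furniture and walls round the work are solid. World frame = base frame: x ahead of the robot, y to its left, z up, the work surface at z = 0. Lengths are in m, angles in rad, forces in N, time in s.
With the tool pointing down it reaches from about 0.4 to 0.85 m from the base axis. Payload 4.5 kg.
Tool frame: the origin (TCP) lies midway between the tips of the shut fingers; the grasp point (between the pads) lies 19 mm behind it; z points along the fingers, y is the line along which they close (so a half turn about z gives the same grasp; the last joint's range is limited). The gripper opens to 88 mm and grips with 3 to 60 N. Pads are 18 mm wide; open, the fingers measure 123 mm over their backs; the gripper's body (75 mm by 187 mm) begins 45 mm behind the grasp point.
Start: joints at [-1.229, 0.689, -0.195, 1.565, 0.157, 0.902, -0.215], TCP at [0.189, 0.596, 0.239] pointing down, gripper open.
Joint ranges: [-3.01, 3.01], [-0.46, 2.08], [-1.47, 1.51], [0.13, 2.56], [-1, 4.14], [0.04, 2.09], [-2.66, 2.66]. Speed limits (rad/s): [2.57, 2.57, 3.14, 3.14, 3.14, 3.14, 3.14].

## Interface

Orientations are given as a unit quaternion [x, y, z, w].
In Python, from plant import get_state, viewer, workorder gives the robot as it stands. The module is installed in compiled form; this text tells all that it offers.
- The arm moves only by the tool step_arm, never from a script. Its argument "motion" is a list of rows, each an object of numbers: "wx", "wy", "wz": the turn, a rotation vector about the tool's x, y, z each as a share of 180 degrees, from -1 to 1; "dx", "dy", "dz": the shift along the tool's x, y, z each as a share of 8 cm, from -1 to 1; "claw": the finger opening in mm, from 0 to 88.1. A call has 1 to 8 rows; each row is the pose to reach, as a shift and turn from the pose commanded when the call began, along the tool's axes at that moment, turning the shorter way round; what a row does not reach only later rows make up. A row lasts 1/10 s, in which the tool goes at most 50 mm and 8.59 degrees, less where a joint would pass 70% of its speed; a pose out of reach is approached as far as the arm can. A call with a number of a shift or a turn outside -1 to 1 is refused whole. A call with a gripper value outside its range is refused whole. The fingers move at their own pace and stop on an object; "force" is the grip in N (left out, the last holds). Time passes only in rows, so rows that repeat a pose let the fingers close. It gives the time, the measured TCP pose, the force, the opening and the grip force at its end, in the units of the state.
- get_state(): the state, without advancing time (a new reading comes with each control period).
- viewer.snapshot(name): name is "scene" or "side" or "wrist"; returns (picture, depth): 384x512x3 uint8, red, green, blue; 384x512 float32, m along the optical axis (not along the pixel's ray), 0 where there is no reading.
- viewer.calibration(name): a dict with "vfov" (degrees; the focal length in pixels is half the picture's height over the tangent of half this angle, whatever the lens; pixels are square), "cx", "cy" (the principal point, pixels), "extrinsics" (4x4, takes a point from camera to world coordinates). Camera axes: x right, y down, z forward; pixel columns grow to the right and rows downward; lengths in m; the calibration is good to about 2 mm. A picture is of the moment at which its call begins: read the wrist's pose just before it. calibration takes no time and is no camera call; for the wrist camera it gives the pose at the moment of the call.
- workorder.finish_job(): hands the job in; it is judged then, once.
The state is a dict: "clock": time; "q": joint angles; "qd": joint speeds; "joint_torque": joint torques, N m; "tool_pos": TCP position; "eef_rot": TCP orientation; "contact_force": force on the tool from outside, world axes, zero at the start; "moment": the same for the moment, N m; "opening": opening from 0.0 (shut) to 1.0 (fully open); "finger_force": force on a finger pad.
Only numpy, scipy, OpenCV 4.12 (cv2) and the standard library are available. Lean on these libraries where they do the work, as an engineer would, in place of code of your own. Each camera call takes 0.05 s, during which the arm holds its last target. There are 200 camera calls.

## Task

One of the two look-alike fly arms for the marking press has one end too heavy. Try them on the knife-edge balance, the middle of the shaft over the knife edge and both saddles carrying it, to find which it is. Leave the good fly arm lying level on the balance and the uneven one lying flat in the grey sheet-metal tray.

Things in the scene. Friction and masses are not known exactly. Their poses are not given: they have to be found in the camera images.
- fly_1_mid (a point): Fly arm: round steel shaft 12 mm thick with a dark 36 x 36 x 26 mm square block at each end, 176 mm over all, 124 mm of bare shaft between blocks, 0.18 to 0.22 kg. Lies on its blocks, shaft axis 18 mm above the bench. One of the two arms has its centre of gravity 30 mm off mid-length, unseen. Point: mid-length, on the shaft axis, where to grip from above; y along the shaft.
- fly_2_mid (a point): The other fly arm, alike in look, size and frame (either may be the uneven one). On the balance the even arm settles within 1 s with the beam under 0.08 rad from level (near 0 if centred); the uneven one tips it at least 0.11 rad (stop at 0.12) and stays on it. Point: mid-length, on the shaft axis; y along the shaft.
- cradle (a point): On the rocking beam of the grey balance: where a seated arm's mid-point lies, 94 mm above the bench. y along the beam and shaft, z the beam's up. V saddles at y = +-48 mm, 8 mm thick, mouths 30 mm wide, 6 mm above the point; the arm's blocks straddle them with 10 mm play each way. Beam top 32 mm, knife edge 44 mm (along x) below the point. The beam springs level when empty.
- tray: Open rectangular grey sheet-metal tray fixed to the bench, for the reject: 130 x 200 x 20 mm outside, walls 3 mm, floor 3 mm thick. Origin: centre of its underside, on the bench; y along its long side, z up. An arm fits in along y, its shaft axis then 21 mm above the origin. Tall machines and a bin of upright tools fill the bench left of the work (y over 0): come in along the front edge (x near 0.43), not across them.

How it is judged:
At the end, for the whole second after the job is handed in: One fly arm lies in both saddles, mid-point within 8 mm across and in height and 14 mm along of the cradle point, beam under 0.095 rad from level, shaft within 0.15 rad of its line. The other lies in the tray: within 60 mm across, 30 mm along of centre, under 28 mm high, level to 7 degrees (((x of fly_1_mid in the frame of cradle between -0.008 and 0.008 m and y of fly_1_mid in the frame of cradle between -0.014 and 0.014 m and z of fly_1_mid in the frame of cradle between -0.008 and 0.008 m and angle between the y axis of fly_1_mid and the y axis of cradle, either way round below 0.15 rad and angle between cradle's own z axis and vertical below 0.095 rad and x of fly_2_mid in the frame of tray between -0.06 and 0.06 m and y of fly_2_mid in the frame of tray between -0.03 and 0.03 m and z of fly_2_mid in the frame of tray below 0.028 m and angle between fly_2_mid's own y axis and vertical between 1.45 and 1.7 rad) or (x of fly_2_mid in the frame of cradle between -0.008 and 0.008 m and y of fly_2_mid in the frame of cradle between -0.014 and 0.014 m and z of fly_2_mid in the frame of cradle between -0.008 and 0.008 m and angle between the y axis of fly_2_mid and the y axis of cradle, either way round below 0.15 rad and angle between cradle's own z axis and vertical below 0.095 rad and x of fly_1_mid in the frame of tray between -0.06 and 0.06 m and y of fly_1_mid in the frame of tray between -0.03 and 0.03 m and z of fly_1_mid in the frame of tray below 0.028 m and angle between fly_1_mid's own y axis and vertical between 1.45 and 1.7 rad))); the robot touches nothing.
It also fails if it takes over 72 s, if anything falls off the work surface, if the arm or the gripper's body presses on something with over 40 N, if the wrist force passes 120 N, or if a joint passes its speed limit or range.

## Working session

There is one attempt and no reset: what is moved stays moved. The work goes in short steps, Python scripts to look and compute and a tool call to move; the robot and the scene stay as the last step left them, time stands still between calls to the robot, and variables do not carry over. Pictures are saved under pics/ and viewed, at most 10 in all, crops included, and the job is handed in when it is done.

Besides the shell and the picture viewer there is one more tool, called after ">>>" as name([rows], argument=value, ...), one row to a line, values as JSON. step_arm: Moves the arm, as the interface text tells. Shift numbers are shares of 8 cm and turn numbers shares of 180 degrees, none past 1 either way. Its arguments: {"type":"object","properties":{"motion":{"type":"array","items":{"type":"object","properties":{"wx":{"type":"number","minimum":-1,"maximum":1},"wy":{"type":"number","minimum":-1,"maximum":1},"wz":{"type":"number","minimum":-1,"maximum":1},"dx":{"type":"number","minimum":-1,"maximum":1},"dy":{"type":"number","minimum":-1,"maximum":1},"dz":{"type":"number","minimum":-1,"maximum":1},"claw":{"type":"number"}}}},"force":{"type":"number"}},"required":["motion"]}

```bash
mkdir -p pics; cat > h.py <<'E'
import numpy as np, cv2
from plant import get_state, viewer, workorder
from scipy.spatial.transform import Rotation as R
def snap(n):
    c=viewer.calibration(n); im,d=viewer.snapshot(n); return im,d,c
def K(c):
    f=192/np.tan(np.radians(c["vfov"])/2); return f,c["cx"],c["cy"]
def pts(d,c):
    f,cx,cy=K(c); v,u=np.mgrid[:384,:512]
    P=np.stack([(u-cx)/f*d,(v-cy)/f*d,d],-1); E=np.array(c["extrinsics"])
    return P@E[:3,:3].T+E[:3,3]
def ray(u,v,z,c):
    f,cx,cy=K(c);E=np.array(c["extrinsics"]); r=E[:3,:3]@np.array([(u-cx)/f,(v-cy)/f,1]); o=E[:3,3]
    return o+r*(z-o[2])/r[2]
E
python3 - <<'E'
from h import *
s=get_state(); print(s)
ims=[]
for n in ["scene","side","wrist"]:
    im,d,c=snap(n); np.savez(f"{n}0.npz",im=im,d=d,E=c["extrinsics"],k=[c["vfov"],c["cx"],c["cy"]])
    print(n,c["vfov"],np.round(c["extrinsics"],3).tolist(),(d>0).mean())
    cv2.imwrite(f"pics/{n}0.png",im[:,:,::-1])
E
```

```text
{'clock': 0.0, 'q': array([-1.2291931 ,  0.68998629, -0.19448733,  1.56636836,  0.15733699,
        0.90249054, -0.21509834]), 'qd': array([-0.00052092,  0.00010801,  0.00057237,  0.0004287 , -0.0007772 ,
       -0.00106879,  0.00112659]), 'joint_torque': array([ 2.40491945e-04, -5.27553749e+01, -1.26716472e+00, -1.53431386e+01,
       -5.26967773e-02,  6.47426277e-03,  1.81672212e-04]), 'tool_pos': array([0.18922944, 0.59499057, 0.23790145]), 'eef_rot': array([ 1.53249543e-01,  9.88187084e-01, -9.27938437e-04, -5.27600626e-05]), 'contact_force': array([ 0.90768472, -0.54733915, -0.33677755]), 'moment': array([-0.0072405 ,  0.01087833,  0.0072615 ]), 'finger_force': 0.0, 'opening': 0.9998745312779626}
scene 49.415431593013835 [[-0.823, 0.492, -0.284, 0.785], [0.568, 0.701, -0.432, 0.205], [-0.013, -0.517, -0.856, 0.819], [0.0, 0.0, 0.0, 1.0]] 0.9962565104166666
side 48.000411030477046 [[0.569, -0.694, 0.441, 0.18], [-0.823, -0.471, 0.318, -0.427], [-0.013, -0.544, -0.839, 0.831], [0.0, 0.0, 0.0, 1.0]] 0.9959818522135416
wrist 62.74054030306291 [[0.303, 0.916, 0.264, 0.12], [0.953, -0.29, -0.086, 0.617], [-0.002, 0.278, -0.961, 0.383], [0.0, 0.0, 0.0, 1.0]] 0.9961395263671875
```

View pics/scene0.png

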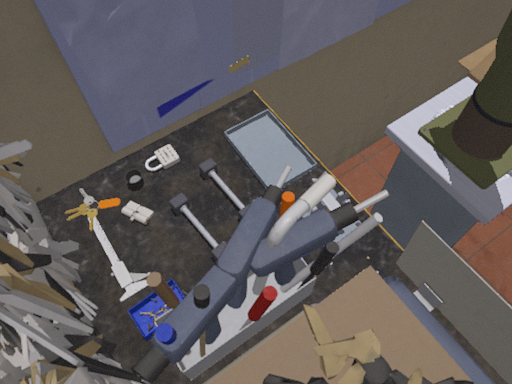

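View pics/side0.png

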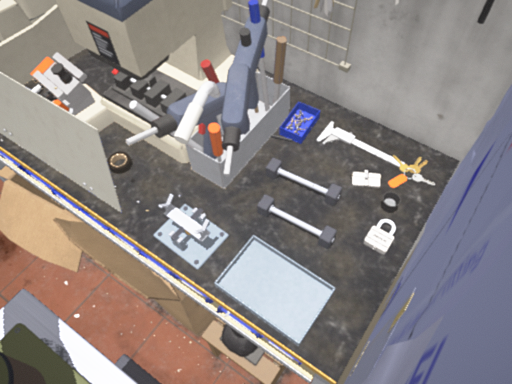

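The side view shows both fly arms (about (296,220) and (303,180)), the tray (275,287) and the balance (188,225), all clear of the robot. I'll measure these by depth.

```bash
python3 - <<'E'
from h import *
z=np.load("side0.npz"); im,d=z["im"],z["d"]; c=dict(vfov=z["k"][0],cx=z["k"][1],cy=z["k"][2],extrinsics=z["E"])
P=pts(d,c)
def fit(u0,u1,v0,v1,zl,zh):
    m=np.zeros(d.shape,bool); m[v0:v1,u0:u1]=1; m&=(P[...,2]>zl)&(P[...,2]<zh)&(d>0)
    return P[m],m
print("bench z",np.median(P[240:260,340:360,2]))
mask=((P[...,2]>.012)&(P[...,2]<.06)).astype(np.uint8); mask[:, :225]=0
mask[:155]=0; 
n,l,st,ce=cv2.connectedComponentsWithStats(mask)
for i in range(1,n):
    if st[i,4]>150:
        q=P[l==i]; r=cv2.minAreaRect((q[:,:2]*1000).astype(np.float32)); print(st[i],ce[i],"rect mm",r, q[:,2].max())
# tray by corners (rim z .02)
for uv in [(257,238),(216,280),(334,288),(299,339)]: print(uv,ray(*uv,.02,c))
# block end centers at top z .036
for uv in [(264,203),(328,233),(273,165),(334,191)]: print(uv,ray(*uv,.036,c))
# balance: points by height
q,m=fit(150,235,185,270,.06,.13); print("bal",len(q),cv2.minAreaRect((q[:,:2]*1000).astype(np.float32)))
for lo in np.arange(.0,.13,.01):
    q,m=fit(150,235,185,270,lo,lo+.01); 
    if len(q): print(round(lo,2),len(q),np.round(q.mean(0),3))
crop=cv2.resize(im[150:350,145:345],(600,600),interpolation=cv2.INTER_CUBIC); cv2.imwrite("pics/crop1.png",crop[:,:,::-1])
E
```

```text
bench z -8.644629494347633e-06
[225 155  27  30 253] [236.6798419  165.81818182] rect mm ((621.4453125, -34.917667388916016), (3.8290939331054688, 100.85123443603516), 89.6829833984375) 0.05969696693311388
[266 157  76  47 735] [303.62040816 180.61904762] rect mm ((675.0737915039062, -177.68167114257812), (38.56406784057617, 177.2865447998047), 5.530717372894287) 0.03911610173228719
[352 170  29  13 184] [365.60869565 175.59782609] rect mm ((772.9692993164062, -288.89599609375), (33.07978820800781, 63.87982177734375), 29.956512451171875) 0.019928554085306693
[383 192  18  18 251] [390.75298805 200.07569721] rect mm ((735.2793579101562, -365.5049743652344), (36.64299011230469, 36.48731231689453), 38.851287841796875) 0.035449949230108024
[257 194  80  54 825] [296.8969697  220.68848485] rect mm ((579.0275268554688, -219.72515869140625), (36.796241760253906, 177.43382263183594), 3.0182926654815674) 0.03990112915621147
[364 219  30  34 501] [379.08982036 237.61676647] rect mm ((659.7825317382812, -385.30548095703125), (77.67591857910156, 49.74478530883789), 0.10757339000701904) 0.0221796
[... 340 characters left out ...]

(299, 339) [ 0.37466909 -0.35718177  0.02      ]
(264, 203) [ 0.56962381 -0.14477714  0.036     ]
(328, 233) [ 0.58436212 -0.29468357  0.036     ]
(273, 165) [ 0.66437263 -0.10417238  0.036     ]
(334, 191) [ 0.68085495 -0.25390113  0.036     ]
bal 705 ((431.00079345703125, -49.79134750366211), (74.73954772949219, 105.2152099609375), 23.732158660888672)
0.0 3362 [ 0.448 -0.047  0.004]
0.01 200 [ 0.427 -0.078  0.013]
0.02 49 [ 0.421 -0.064  0.025]
0.03 59 [ 0.419 -0.055  0.035]
0.04 49 [ 0.432 -0.055  0.043]
0.05 252 [ 0.428 -0.051  0.057]
0.06 496 [ 0.431 -0.047  0.062]
0.07 37 [ 0.43  -0.046  0.075]
0.08 61 [ 0.431 -0.052  0.086]
0.09 99 [ 0.433 -0.054  0.095]
0.1 12 [ 0.432 -0.042  0.101]
```

View pics/crop1.png

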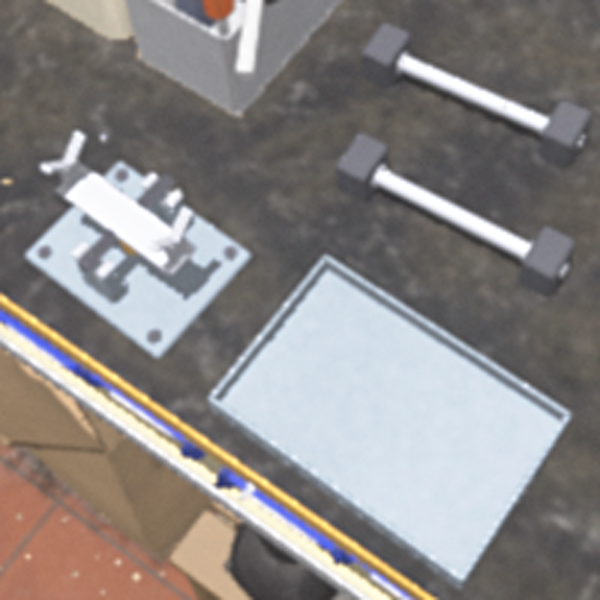

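```bash
python3 - <<'E'
from h import *
H=np.full((14,20),-1.0)
for n in ["side","scene","wrist"]:
    z=np.load(n+"0.npz"); im,d=z["im"],z["d"]; c=dict(vfov=z["k"][0],cx=z["k"][1],cy=z["k"][2],extrinsics=z["E"])
    P=pts(d,c)
    if n=="side": S=P
    q=P[d>0]; i=np.floor((q[:,0]-.2)/.05).astype(int); j=np.floor((q[:,1]+.3)/.05).astype(int)
    ok=(i>=0)&(i<14)&(j>=0)&(j<20); np.maximum.at(H,(i[ok],j[ok]),q[ok,2])
print("rows x from .2, cols y from -.3 step .05"); print((H*100).astype(int))
def pca(q):
    c=q.mean(0); w,v=np.linalg.eigh(np.cov((q-c)[:,:2].T)); a=v[:,1]*np.sign(v[1,1]); return c,np.degrees(np.arctan2(-a[0],a[1]))
m=np.zeros(S.shape[:2],bool); m[185:270,150:235]=1
Z=S[...,2]
b=S[m&(abs(Z-.0615)<.004)]; print("beam",pca(b),cv2.minAreaRect((b[:,:2]*1000).astype(np.float32)))
s=S[m&(Z>.072)]; print("sadd",pca(s),cv2.minAreaRect((s[:,:2]*1000).astype(np.float32)))
k=s[:,1]>s[:,1].mean(); print(s[k].mean(0),s[~k].mean(0),s[k].min(0),s[k].max(0),s[~k].min(0),s[~k].max(0))
for (u0,u1,v0,v1) in [(257,340,194,250),(266,343,157,206)]:
    w=S[v0:v1,u0:u1].reshape(-1,3)
    t=w[w[:,2]>.0335]; t=t[t[:,2]<.0385]; print("tops",len(t),pca(t),cv2.minAreaRect((t[:,:2]*1000).astype(np.float32)))
E
```

```text
rows x from .2, cols y from -.3 step .05
[[ -79  -79  -79  -79  -79  -79  -78  -78  -79  -78  -79  -79  -78  -79
   -79  -79  -54  -53   31  -52]
 [ -79  -79  -79  -79  -78  -78  -78  -21  -21  -21  -21  -22  -78  -79
   -53  -51  -50  -49  -48  -48]
 [   0  -55    0  -55  -55  -55    0    0    0  -21  -21  -21  -22  -22
   -22    0    0    0    0    0]
 [   2    2    2    1    5    6    1    0    9   10   10   10   11   11
    12   12    9    0    0    8]
 [   0    0    2    9   10   10   25   25   24   25   24   24   24   24
    21   14    0    1   10   10]
 [   2    2    2    1    6   25   24   27    0    2    2    0    9   14
    14   13    0    1    8    1]
 [   1    2    2   19   20   26   26   27    0    1    2    0   15   18
    14   14  -78    1   14    0]
 [   3    2    3    3   23   27   27   23    6   39   39   39   34   32
    16   16    0    0   20   19]
 [   3    0    0    3   23   27   27   10   40   40   43   46   12 -100
     4    0    0   14   20   20]
 [   3    3    2    4   20   24   24   24   46   46   48   46 -100 -100
     0    0    0   15   15   17]
 [   3   
[... 693 characters left out ...]
.93719482421875, -223.90081787109375), (505.1131286621094, 74.60021209716797), 61.15879821777344)
[ 0.4326485  -0.02809158  0.09058685] [ 0.35397716 -0.19958643  0.31473193] [ 0.41201917 -0.09759133  0.07265489] [0.45132486 0.00289472 0.10139043] [ 0.18043463 -0.42713728  0.07343238] [ 0.44609164 -0.09775908  0.83055911]
tops 336 (array([ 0.5870314 , -0.2264991 ,  0.03564564]), np.float64(7.085005515860924)) ((618.837890625, -217.0629119873047), (114.1720962524414, 175.30259704589844), 3.931931972503662)
tops 315 (array([ 0.65681178, -0.1748336 ,  0.03567576]), np.float64(14.897400874346404)) ((667.2119140625, -183.05027770996094), (127.21477508544922, 165.11575317382812), 34.53218460083008)
```

```bash
python3 - <<'E'
from h import *
np.set_printoptions(linewidth=220)
H=np.full((16,28),-.99)
for n in ["side","scene","wrist"]:
    z=np.load(n+"0.npz"); im,d=z["im"],z["d"]; c=dict(vfov=z["k"][0],cx=z["k"][1],cy=z["k"][2],extrinsics=z["E"])
    P=pts(d,c)
    if n=="side": S=P;D=d
    q=P[(d>0)&(d<1.3)]; i=np.floor((q[:,0]-.1)/.03).astype(int); j=np.floor((q[:,1]+.2)/.03).astype(int)
    ok=(i>=0)&(i<16)&(j>=0)&(j<28); np.maximum.at(H,(i[ok],j[ok]),q[ok,2])
print("rows x from .1, cols y from -.2 step .03"); print((H*100).round().astype(int))
def pca(q):
    c=q.mean(0); w,v=np.linalg.eigh(np.cov((q-c)[:,:2].T)); a=v[:,1]*np.sign(v[1,1]); return c,np.degrees(np.arctan2(-a[0],a[1]))
Z=S[...,2]; B=(D>0)&(abs(S[...,0]-.431)<.045)&(abs(S[...,1]+.048)<.075)
b=S[B&(abs(Z-.0615)<.003)]; print("beam",len(b),pca(b),cv2.minAreaRect((b[:,:2]*1000).astype(np.float32)))
s=S[B&(Z>.07)&(Z<.104)]; k=s[:,1]>-.05
for t in (s[k],s[~k]): print(len(t),t.mean(0),t.min(0),t.max(0))
for x,y in [(.579,-.2197),(.675,-.1777)]:
    M=(D>0)&(abs(S[...,0]-x)<.045)&(abs(S[...,1]-y)<.11)
    t=S[M&(Z>.0335)&(Z<.039)]; k=t[:,1]>y
    a,bb=[cv2.minAreaRect((g[:,:2]*1000).astype(np.float32)) for g in (t[k],t[~k])]
    print(pca(t),a,bb)
E
```

```text
rows x from .1, cols y from -.2 step .03
[[-70   0   0   2   1   1   1   1   1   2   0   0   0 -79 -79 -80 -79 -79 -80 -79 -80 -80 -79 -79 -79 -79 -79 -79]
 [-70   0   0   0   0   0   0   0   0   0   0   0   0 -79 -79 -80 -80 -79 -80 -80 -79 -79 -79 -79  33  34  34 -80]
 [-70 -70 -70 -70 -70 -70 -70 -70 -70 -70 -70 -70 -70 -80 -79 -79 -79 -79 -79 -79 -80 -80 -79 -79  32  34  34  34]
 [-80 -80 -79 -79 -80 -79 -79 -79 -79 -80 -80 -79 -80 -80 -79 -80 -80 -79 -80 -79 -80 -79 -80 -80 -80 -79 -79  28]
 [-79 -80 -80 -80 -80 -79 -79 -79 -79 -79 -80 -80 -80 -79 -80 -79 -79 -80 -80 -79 -79 -80 -79 -79 -55 -54 -53 -53]
 [-79 -80 -80 -80 -80 -79 -80 -79 -80 -79 -80 -80 -80 -80 -79 -79 -79 -80 -80 -79 -80 -55 -54 -53 -52 -51 -51 -50]
 [-80 -79 -79 -80 -79 -79 -79 -21 -21 -21 -21 -22 -22 -22 -22 -22 -22 -22 -22 -80 -80 -51 -51 -50 -49 -49 -48 -49]
 [-79 -79 -79 -79 -80 -80 -79 -23 -23 -23 -23 -23 -23 -23 -23 -23 -23 -23 -22 -22 -22 -49 -48 -48 -47 -47 -47 -46]
 [  0   0   0   1   0   0   0   0   0   0   0   0   0   0   0   0   0   0   0   0   0   0   0   0   0   0   0   0]
 [  2   2   1   1   6   
[... 1076 characters left out ...]
 0.10139043]
106 [ 0.42938454 -0.09840808  0.08964777] [ 0.41133762 -0.10219052  0.07022453] [ 0.44743666 -0.0925558   0.10255967]
(array([ 0.57936515, -0.22492374,  0.0357244 ]), np.float64(3.667826189618753)) ((574.6511840820312, -144.95106506347656), (35.89855194091797, 25.238727569580078), 2.0320663452148438) ((584.1072998046875, -294.5941162109375), (34.324764251708984, 25.346345901489258), 4.308767318725586)
(array([ 0.67505643, -0.18082746,  0.03573317]), np.float64(5.466257493932321)) ((667.4894409179688, -103.50074768066406), (35.41049575805664, 24.43329429626465), 6.31436824798584) ((681.7290649414062, -252.09591674804688), (36.13637924194336, 24.437381744384766), 8.57559871673584)
```

View pics/wrist0.png

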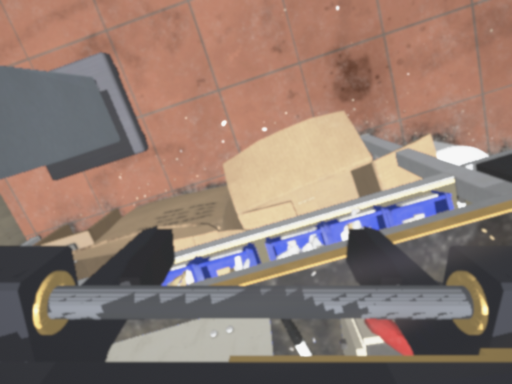

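The wrist picture shows only the front edge of the bench and the cart, with the fingers at the left and right edges. Next I'm checking what stands close to the balance.

```bash
python3 - <<'E'
from h import *
np.set_printoptions(linewidth=220)
for n in ["side","scene"]:
    z=np.load(n+"0.npz"); im,d=z["im"],z["d"]; c=dict(vfov=z["k"][0],cx=z["k"][1],cy=z["k"][2],extrinsics=z["E"])
    P=pts(d,c); M=(d>0)&(P[...,2]>.11)&(P[...,2]<.7)&(P[...,0]>.38)&(P[...,0]<.8)&(P[...,1]>-.2)&(P[...,1]<.08)
    q=P[M]; H=np.zeros((21,14)); L=np.full((21,14),.99)
    i=((q[:,0]-.38)/.02).astype(int); j=((q[:,1]+.2)/.02).astype(int); np.maximum.at(H,(i,j),q[:,2]); np.minimum.at(L,(i,j),q[:,2])
    print(n,"cols y -.2 step .02; rows x .38 step .02; max|min cm")
    for k in range(21): print(round(.38+.02*k,2)," ".join(f"{int(a*100):2d}|{int(b*100):2d}" if a else "  .  " for a,b in zip(H[k],L[k])))
    v,u=np.nonzero(M&(P[...,0]<.54)); print(n,u.min(),u.max(),v.min(),v.max())
    g=im.copy(); g[M]=g[M]//2+[127,0,0]; cv2.imwrite(f"pics/ob_{n}.png",g[:,:,::-1])
a,b=[cv2.imread(f"pics/ob_{n}.png") for n in ("side","scene")]
cv2.imwrite("pics/ob.png",cv2.resize(np.hstack([a[60:260,110:310],b[150:350,180:380]]),(800,400)))
E
```

```text
side cols y -.2 step .02; rows x .38 step .02; max|min cm
0.38   .     .     .     .     .     .     .     .     .     .     .     .     .     .  
0.4   .     .     .     .     .     .     .     .     .     .     .     .     .     .  
0.42   .     .     .     .     .     .     .     .     .     .     .     .   25|24   .  
0.44   .     .     .     .     .     .     .     .     .     .     .   24|24 25|23   .  
0.46   .     .     .     .     .     .     .     .     .     .     .   24|23 24|23   .  
0.48   .     .     .     .     .     .     .     .   25|23 25|23   .   24|21 24|21 27|24
0.5   .     .     .     .   19|18 19|18   .     .   26|24 26|25 23|21 24|21 24|23 27|22
0.52   .     .     .     .   19|18 19|18   .     .   26|24 26|25 24|21 24|21 24|15 22|21
0.54   .     .     .     .     .   20|18 21|18 22|16 26|14 26|25 26|20 25|24 24|11   .  
0.56   .     .     .     .     .   21|17 21|20 22|13 22|11 27|19 27|15 24|11 24|11   .  
0.58   .     .     .     .     .   20|19 22|19 22|18 22|13 27|19 27|11 24|11 23|23   .  
0.6   .     .     .     .     .     .   23|18 23|22 23|21 27|18 2
[... 2089 characters left out ...]
     .     .   23|22 23|23 24|22 23|22 22|18   .     .  
0.66   .     .     .     .     .     .     .   22|22 24|22 24|23 24|11 23|18   .   24|23
0.68   .     .     .     .     .     .     .     .   24|22 24|23 24|11 24|20 21|16 24|14
0.7   .     .     .     .     .     .     .     .     .   24|23 24|11 24|19 17|11 18|11
0.72   .     .     .     .     .     .     .     .     .   24|22 24|23 24|20 24|20   .  
0.74   .     .     .     .     .     .     .     .     .   24|23 28|23 28|11 28|11   .  
0.76   .     .     .     .     .     .     .     .     .     .   25|23 28|11 27|11   .  
0.78   .     .     .     .     .     .     .   25|25 26|15 25|15 25|24 25|11 26|11 25|21
scene 279 389 165 253
```

View pics/ob.png

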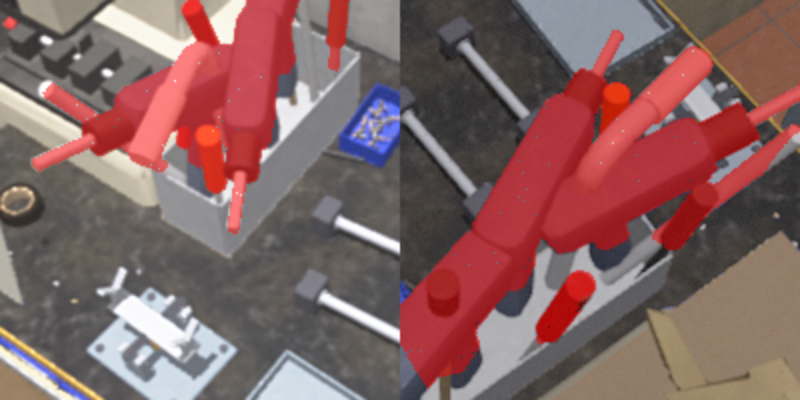

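The tool tips beside the balance overhang at x of about 0.48 and more, z 0.18–0.27. I'll travel high over the front edge, and lean the wrist back when setting an arm on the balance. First move: lift and square the tool.

>>> step_arm([
  {"dz": -0.5, "wz": 0.048},
  {"dz": -1, "wz": 0.095},
  {"dx": -0.3, "dy": -0.95, "dz": -1, "wz": 0.143},
  {"dx": -0.3, "dy": -0.95, "dz": -1, "wz": 0.19},
  {"dx": -0.3, "dy": -0.95, "dz": -1, "wz": 0.238},
  {"dx": -0.3, "dy": -0.95, "dz": -1, "wz": 0.286},
  {"dx": -0.3, "dy": -0.95, "dz": -1, "wz": 0.334},
  {"dx": -0.3, "dy": -0.95, "dz": -1, "wz": 0.382},
])

```text
$.motion[0]: bad value
```

>>> step_arm([
  {"dz": -0.5, "dx": -0.5, "dy": 0.5},
  {"dz": -1, "dx": -1, "dy": 1},
  {"dz": -1, "dx": -1, "dy": 1},
  {"dz": -1, "dx": -1, "dy": 1},
])

```text
$.motion[0]: bad value
```

>>> step_arm([
  {"dx": 0, "dy": 0, "dz": -0.5, "wx": 0, "wy": 0, "wz": 0.048, "claw": 88},
  {"dx": 0, "dy": 0, "dz": -1, "wx": 0, "wy": 0, "wz": 0.095, "claw": 88},
  {"dx": -0.15, "dy": -0.48, "dz": -1, "wx": 0, "wy": 0, "wz": 0.143, "claw": 88},
  {"dx": -0.3, "dy": -0.95, "dz": -1, "wx": 0, "wy": 0, "wz": 0.19, "claw": 88},
  {"dx": -0.3, "dy": -0.95, "dz": -1, "wx": 0, "wy": 0, "wz": 0.238, "claw": 88},
  {"dx": -0.3, "dy": -0.95, "dz": -1, "wx": 0, "wy": 0, "wz": 0.286, "claw": 88},
  {"dx": -0.3, "dy": -0.95, "dz": -1, "wx": 0, "wy": 0, "wz": 0.334, "claw": 88},
  {"dx": -0.3, "dy": -0.95, "dz": -1, "wx": 0, "wy": 0, "wz": 0.382, "claw": 88},
])

```text
clock: 0.95
tool_pos: [0.189, 0.5157, 0.3186]
eef_rot: [0.686, 0.728, -0.0, 0.0]
contact_force: [0.5, 0.9, 0.6]
opening: 0.998
finger_force: 0.0
```

>>> step_arm([
  {"dx": -0.5, "dy": 0.5, "dz": -0.5, "wx": 0, "wy": 0, "wz": 0, "claw": 88},
  {"dx": -1, "dy": 1, "dz": -1, "wx": 0, "wy": 0, "wz": 0, "claw": 88},
  {"dx": -1, "dy": 1, "dz": -1, "wx": 0, "wy": 0, "wz": 0, "claw": 88},
])

```text
clock: 1.25
tool_pos: [0.2761, 0.4397, 0.4001]
eef_rot: [0.684, 0.73, 0.0, 0.0]
contact_force: [0.4, 0.1, 0.4]
opening: 1.001
finger_force: 0.0
```

>>> step_arm([
  {"dx": -0.5, "dy": 0.5, "dz": 0, "wx": 0, "wy": 0, "wz": 0, "claw": 88},
  {"dx": -1, "dy": 1, "dz": 0, "wx": 0, "wy": 0, "wz": 0, "claw": 88},
  {"dx": -1, "dy": 1, "dz": 0, "wx": 0, "wy": 0, "wz": 0, "claw": 88},
])

```text
clock: 1.55
tool_pos: [0.364, 0.3617, 0.3991]
eef_rot: [0.687, 0.727, 0.0, 0.002]
contact_force: [0.3, 0.3, 0.0]
opening: 0.999
finger_force: 0.0
```

>>> step_arm([
  {"dx": -0.5, "dy": 0.5, "dz": 0, "wx": 0, "wy": 0, "wz": 0, "claw": 88},
  {"dx": -1, "dy": 1, "dz": 0, "wx": 0, "wy": 0, "wz": 0, "claw": 88},
  {"dx": -1, "dy": 1, "dz": 0, "wx": 0, "wy": 0, "wz": 0, "claw": 88},
])

```text
clock: 1.85
tool_pos: [0.4482, 0.2875, 0.3986]
eef_rot: [0.686, 0.727, -0.0, 0.002]
contact_force: [0.2, -0.1, 0.0]
opening: 0.999
finger_force: 0.0
```

>>> step_arm([
  {"dx": -0.5, "dy": 0, "dz": 0, "wx": 0, "wy": 0, "wz": 0, "claw": 88},
  {"dx": -1, "dy": 0, "dz": 0, "wx": 0, "wy": 0, "wz": 0, "claw": 88},
  {"dx": -1, "dy": 0, "dz": 0, "wx": 0, "wy": 0, "wz": 0, "claw": 88},
])

```text
clock: 2.15
tool_pos: [0.4501, 0.2069, 0.3988]
eef_rot: [0.686, 0.727, -0.001, 0.001]
contact_force: [-0.0, -0.1, 0.1]
opening: 0.999
finger_force: 0.0
```

>>> step_arm([
  {"dx": -0.5, "dy": 0, "dz": 0, "wx": 0, "wy": 0, "wz": 0, "claw": 88},
  {"dx": -1, "dy": 0, "dz": 0, "wx": 0, "wy": 0, "wz": 0, "claw": 88},
  {"dx": -1, "dy": 0, "dz": 0, "wx": 0, "wy": 0, "wz": 0, "claw": 88},
])

```text
clock: 2.45
tool_pos: [0.4551, 0.1279, 0.3989]
eef_rot: [0.686, 0.727, -0.001, 0.001]
contact_force: [-0.3, 0.9, -0.5]
opening: 1.001
finger_force: 0.0
```

>>> step_arm([
  {"dx": -0.5, "dy": 0, "dz": 0, "wx": 0, "wy": 0, "wz": 0, "claw": 88},
  {"dx": -1, "dy": 0, "dz": 0, "wx": 0, "wy": 0, "wz": 0, "claw": 88},
  {"dx": -1, "dy": 0, "dz": 0, "wx": 0, "wy": 0, "wz": 0, "claw": 88},
])

```text
clock: 2.75
tool_pos: [0.4604, 0.0486, 0.3989]
eef_rot: [0.686, 0.727, -0.001, 0.001]
contact_force: [1.0, -0.0, 0.4]
opening: 0.999
finger_force: 0.0
```

>>> step_arm([
  {"dx": -0.5, "dy": 0, "dz": 0, "wx": 0, "wy": 0, "wz": 0, "claw": 88},
  {"dx": -1, "dy": 0, "dz": 0, "wx": 0, "wy": 0, "wz": 0, "claw": 88},
  {"dx": -1, "dy": 0, "dz": 0, "wx": 0, "wy": 0, "wz": 0, "claw": 88},
])

```text
clock: 3.05
tool_pos: [0.4657, -0.0309, 0.3989]
eef_rot: [0.686, 0.728, -0.001, 0.001]
contact_force: [-1.3, -0.6, -1.2]
opening: 1.001
finger_force: 0.0
```

>>> step_arm([
  {"dx": -0.5, "dy": 0, "dz": 0, "wx": 0, "wy": 0, "wz": 0, "claw": 88},
  {"dx": -1, "dy": 0, "dz": 0, "wx": 0, "wy": 0, "wz": 0, "claw": 88},
  {"dx": -1, "dy": 0, "dz": 0, "wx": 0, "wy": 0, "wz": 0, "claw": 88},
])

```text
clock: 3.35
tool_pos: [0.4711, -0.1104, 0.3988]
eef_rot: [0.686, 0.728, -0.001, 0.001]
contact_force: [0.3, -0.8, -0.4]
opening: 0.999
finger_force: 0.0
```

>>> step_arm([
  {"dx": -0.6, "dy": 0.3, "dz": 0, "wx": 0, "wy": 0, "wz": 0, "claw": 88},
  {"dx": -1, "dy": 0.7, "dz": 0, "wx": 0, "wy": 0, "wz": 0, "claw": 88},
  {"dx": -1, "dy": 0.9, "dz": 0, "wx": 0, "wy": 0, "wz": 0, "claw": 88},
  {"dx": -1, "dy": 0.9, "dz": 0, "wx": 0, "wy": 0, "wz": 0, "claw": 88},
])

```text
clock: 3.75
tool_pos: [0.5507, -0.1792, 0.3973]
eef_rot: [0.682, 0.731, 0.001, -0.001]
contact_force: [-0.2, 1.1, -0.4]
opening: 0.999
finger_force: 0.0
```

>>> step_arm([
  {"dx": -0.4, "dy": 0.2, "dz": 0.5, "wx": 0, "wy": 0, "wz": 0, "claw": 60},
  {"dx": -0.4, "dy": 0.3, "dz": 1, "wx": 0, "wy": 0, "wz": 0, "claw": 60},
  {"dx": -0.4, "dy": 0.3, "dz": 1, "wx": 0, "wy": 0, "wz": 0, "claw": 60},
])

```text
clock: 4.05
tool_pos: [0.5717, -0.2081, 0.3131]
eef_rot: [0.682, 0.731, -0.002, -0.006]
contact_force: [-0.5, 1.5, -0.8]
opening: 0.748
finger_force: 0.0
```

>>> step_arm([
  {"dx": 0, "dy": 0, "dz": 0.5, "wx": 0, "wy": 0, "wz": 0, "claw": 60},
  {"dx": 0, "dy": 0, "dz": 1, "wx": 0, "wy": 0, "wz": 0, "claw": 60},
  {"dx": 0, "dy": 0, "dz": 1, "wx": 0, "wy": 0, "wz": 0, "claw": 60},
])

```text
clock: 4.35
tool_pos: [0.5715, -0.2082, 0.236]
eef_rot: [0.682, 0.731, -0.001, -0.005]
contact_force: [-0.5, 0.8, 0.4]
opening: 0.68
finger_force: 0.0
```

```bash
cat >> h.py <<'E'
def blocks(n="wrist"):
    s=get_state(); im,d,c=snap(n); P=pts(d,c); t=s["tool_pos"]
    return im,d,c,P,s
def arms(P,d,zt,tol=.004,dark=None):
    "block tops at height zt -> centres mm"
    m=((d>0)&(abs(P[...,2]-zt)<tol)); m=m&dark if dark is not None else m
    m=cv2.morphologyEx(m.astype(np.uint8),cv2.MORPH_OPEN,np.ones((3,3)))
    n,l,st,ce=cv2.connectedComponentsWithStats(m); out=[]
    for i in range(1,n):
        if st[i,4]>100:
            q=P[l==i]; r=cv2.minAreaRect((q[:,:2]*1000).astype(np.float32)); out.append((st[i,4],np.round(r[0],1),np.round(r[1],1),round(r[2],1)))
    return out
E
python3 - <<'E'
from h import *
im,d,c,P,s=blocks(); print(s["tool_pos"],s["eef_rot"])
for o in arms(P,d,.0357): print(o)
cv2.imwrite("pics/w1.png",im[:,:,::-1])
E
```

```text
[ 0.57151228 -0.20822988  0.23595969] [ 0.68236951  0.73099183 -0.00101508 -0.00466544]
(np.int32(867), array([ 667.5, -102.6]), array([35.3, 25.6]), 6.5)
(np.int32(792), array([ 574.3, -144.9]), array([34.6, 25. ]), 3.9)
(np.int32(610), array([ 682. , -251.5]), array([35.4, 25. ]), 6.1)
(np.int32(564), array([ 583.8, -293.9]), array([34.9, 24.9]), 3.6)
(np.int32(711), array([ 558.3, -461. ]), array([229.3,   3.6]), 0.0)
```

>>> step_arm([
  {"dx": -0.15, "dy": 0.09, "dz": 0.5, "wx": 0, "wy": 0, "wz": 0, "claw": 50},
  {"dx": -0.15, "dy": 0.09, "dz": 1, "wx": 0, "wy": 0, "wz": 0, "claw": 50},
  {"dx": -0.15, "dy": 0.09, "dz": 1, "wx": 0, "wy": 0, "wz": 0, "claw": 50},
])

```text
clock: 4.7
tool_pos: [0.5809, -0.2219, 0.1575]
eef_rot: [0.683, 0.73, -0.001, -0.003]
contact_force: [-1.1, 1.5, -1.3]
opening: 0.568
finger_force: 0.0
```

>>> step_arm([
  {"dx": 0, "dy": 0, "dz": 0.5, "wx": 0, "wy": 0, "wz": 0, "claw": 50},
  {"dx": 0, "dy": 0, "dz": 1, "wx": 0, "wy": 0, "wz": 0, "claw": 50},
  {"dx": 0, "dy": 0, "dz": 1, "wx": 0, "wy": 0, "wz": 0, "claw": 50},
  {"dx": 0, "dy": 0, "dz": 1, "wx": 0, "wy": 0, "wz": 0, "claw": 50},
])

```text
clock: 5.1
tool_pos: [0.5839, -0.2239, 0.0817]
eef_rot: [0.683, 0.73, 0.001, 0.001]
contact_force: [0.4, -0.2, 0.4]
opening: 0.564
finger_force: 0.0
```

>>> step_arm([
  {"dx": 0.05, "dy": -0.06, "dz": 0.3, "wx": 0, "wy": 0, "wz": 0, "claw": 50},
  {"dx": 0.05, "dy": -0.06, "dz": 0.6, "wx": 0, "wy": 0, "wz": 0, "claw": 50},
  {"dx": 0.05, "dy": -0.06, "dz": 0.8, "wx": 0, "wy": 0, "wz": 0, "claw": 50},
  {"dx": 0.05, "dy": -0.06, "dz": 0.96, "wx": 0, "wy": 0, "wz": 0, "claw": 50},
  {"dx": 0.05, "dy": -0.06, "dz": 0.96, "wx": 0, "wy": 0, "wz": 0, "claw": 50},
  {"dx": 0.05, "dy": -0.06, "dz": 0.96, "wx": 0, "wy": 0, "wz": 0, "claw": 50},
])

```text
clock: 5.7
tool_pos: [0.5778, -0.2204, 0.0029]
eef_rot: [0.683, 0.73, 0.0, 0.001]
contact_force: [0.2, 0.6, 0.1]
opening: 0.572
finger_force: 0.0
```

>>> step_arm([
  {"dx": 0, "dy": 0, "dz": 0, "wx": 0, "wy": 0, "wz": 0, "claw": 5},
  {"dx": 0, "dy": 0, "dz": 0, "wx": 0, "wy": 0, "wz": 0, "claw": 5},
  {"dx": 0, "dy": 0, "dz": 0, "wx": 0, "wy": 0, "wz": 0, "claw": 5},
  {"dx": 0, "dy": 0, "dz": 0, "wx": 0, "wy": 0, "wz": 0, "claw": 5},
  {"dx": 0, "dy": 0, "dz": 0, "wx": 0, "wy": 0, "wz": 0, "claw": 5},
  {"dx": 0, "dy": 0, "dz": 0, "wx": 0, "wy": 0, "wz": 0, "claw": 5},
], force=55)

```text
clock: 6.3
tool_pos: [0.5775, -0.22, 0.002]
eef_rot: [0.683, 0.73, 0.0, 0.0]
contact_force: [0.9, -0.4, 0.2]
opening: 0.112
finger_force: 55.1
```

>>> step_arm([
  {"dx": 0, "dy": 0, "dz": -0.2, "wx": 0, "wy": 0, "wz": 0, "claw": 5},
  {"dx": 0, "dy": 0, "dz": -0.5, "wx": 0, "wy": 0, "wz": 0, "claw": 5},
  {"dx": 0, "dy": 0, "dz": -0.8, "wx": 0, "wy": 0, "wz": 0, "claw": 5},
  {"dx": 0, "dy": 0, "dz": -1, "wx": 0, "wy": 0, "wz": 0, "claw": 5},
  {"dx": 0, "dy": 0, "dz": -1, "wx": 0, "wy": 0, "wz": 0, "claw": 5},
  {"dx": 0, "dy": 0, "dz": -1, "wx": 0, "wy": 0, "wz": 0, "claw": 5},
  {"dx": 0, "dy": 0, "dz": -1, "wx": 0, "wy": 0, "wz": 0, "claw": 5},
])

```text
clock: 7.0
tool_pos: [0.5762, -0.2194, 0.0808]
eef_rot: [0.683, 0.73, -0.0, -0.001]
contact_force: [0.3, 0.3, -1.9]
opening: 0.115
finger_force: 55.1
```

```bash
python3 - <<'E'
from h import *
im,d,c,P,s=blocks(); print(s["tool_pos"],s["eef_rot"],s["moment"],s["contact_force"],s["opening"],s["finger_force"])
for o in arms(P,d,.12,.02): print(o)
M=(d>0)&(P[...,2]>.07)&(P[...,2]<.125); 
for lo in(-.31,-.15): 
    q=P[M&(P[...,1]>lo)&(P[...,1]<lo+.035+.0)]; print(lo,len(q),q[:,2].max() if len(q) else 0)
E
```

```text
[ 0.57623094 -0.21944334  0.08083397] [ 6.83285239e-01  7.30150629e-01 -2.92590154e-04 -1.12076264e-03] [-0.03445767  0.06322028 -0.00772965] [ 0.29154631  0.27730631 -1.8707644 ] 0.11461988760494239 55.06675109267235
(np.int32(11611), array([ 573.2, -180.6]), array([36.2, 99.2]), 4.1)
(np.int32(1306), array([ 567.3, -216. ]), array([11.3, 23.6]), 40.9)
(np.int32(1310), array([ 583.7, -215.2]), array([24.2, 11.1]), 58.1)
(np.int32(579), array([ 578.2, -257.7]), array([ 8.6, 23.2]), 4.5)
(np.int32(102), array([ 588.6, -223.9]), array([ 0.4, 13.4]), 4.0)
-0.31 447 0.09102959265876487
-0.15 6012 0.11771196478791635
```

```bash
python3 - <<'E'
from h import *
im,d,c,P,s=blocks(); t=s["tool_pos"]
a=np.radians(3.9); ya=np.array([-np.sin(a),np.cos(a)]); xa=np.array([np.cos(a),np.sin(a)])
r=P[...,:2]-t[:2]; Y=r@ya; X=r@xa; Z=P[...,2]
for lo in np.arange(-.1,.1,.01):
    m=(d>0)&(Y>lo)&(Y<lo+.01)&(abs(X)<.022)&(Z>.05)&(Z<.14)
    if m.sum()>5: print(round(lo,2),m.sum(),np.percentile(Z[m],[50,95]).round(4),X[m].mean().round(4))
for k in range(4): print(get_state()["moment"])
cv2.imwrite("pics/w2.png",im[:,:,::-1])
E
```

```text
-0.07 443 [0.0843 0.0879] -0.0007
-0.06 27 [0.097  0.0987] 0.0005
-0.05 375 [0.1006 0.102 ] -0.0005
-0.04 411 [0.1009 0.1021] -0.0004
-0.03 76 [0.1015 0.1024] -0.0005
-0.02 39 [0.1241 0.1377] 0.001
-0.01 738 [0.1019 0.1382] -0.0005
-0.0 2934 [0.106  0.1254] -0.0002
0.01 1680 [0.1022 0.1281] -0.0007
0.02 595 [0.1017 0.1031] -0.0005
0.03 651 [0.1018 0.1032] -0.0003
0.04 699 [0.102  0.1034] -0.0005
0.05 719 [0.102  0.1036] -0.0005
0.06 2262 [0.1146 0.116 ] -0.0003
0.07 3272 [0.1151 0.1163] -0.0005
0.08 2666 [0.1149 0.1162] -0.0004
[0.00083593 0.03976354 0.03375459]
[0.00083593 0.03976354 0.03375459]
[0.00083593 0.03976354 0.03375459]
[0.00083593 0.03976354 0.03375459]
```

View pics/w2.png

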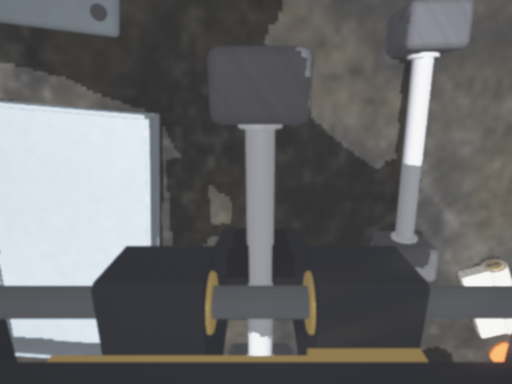

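The wrist picture shows the near arm's shaft centred between the pads and level; the far arm is at (410,130). I'm carrying the near arm over the front and leaning the wrist back.

>>> step_arm([
  {"dx": 0, "dy": -0.2, "dz": -0.4, "wx": 0, "wy": 0, "wz": 0.015, "claw": 5},
  {"dx": -0.1, "dy": -0.5, "dz": -0.7, "wx": 0, "wy": 0, "wz": 0.03, "claw": 5},
  {"dx": -0.2, "dy": -0.8, "dz": -1, "wx": 0, "wy": 0, "wz": 0.039, "claw": 5},
  {"dx": -0.3, "dy": -1, "dz": -1, "wx": 0, "wy": 0, "wz": 0.039, "claw": 5},
  {"dx": -0.3, "dy": -1, "dz": -1, "wx": 0, "wy": 0, "wz": 0.039, "claw": 5},
])

```text
clock: 7.6
tool_pos: [0.4961, -0.2512, 0.1615]
eef_rot: [0.728, 0.686, -0.001, -0.001]
contact_force: [0.5, -0.0, -0.7]
opening: 0.118
finger_force: 55.1
```

>>> step_arm([
  {"dx": 0, "dy": -0.2, "dz": 0, "wx": -0.03, "wy": 0, "wz": 0, "claw": 5},
  {"dx": 0, "dy": -0.4, "dz": 0, "wx": -0.06, "wy": 0, "wz": 0, "claw": 5},
  {"dx": 0, "dy": -0.55, "dz": 0, "wx": -0.09, "wy": 0, "wz": 0, "claw": 5},
  {"dx": 0, "dy": -0.7, "dz": 0, "wx": -0.12, "wy": 0, "wz": 0, "claw": 5},
  {"dx": 0, "dy": -0.7, "dz": 0, "wx": -0.15, "wy": 0, "wz": 0, "claw": 5},
  {"dx": 0, "dy": -0.7, "dz": 0, "wx": -0.18, "wy": 0, "wz": 0, "claw": 5},
  {"dx": 0, "dy": -0.7, "dz": 0, "wx": -0.21, "wy": 0, "wz": 0, "claw": 5},
  {"dx": 0, "dy": -0.7, "dz": 0, "wx": -0.21, "wy": 0, "wz": 0, "claw": 5},
])

```text
clock: 8.4
tool_pos: [0.458, -0.2995, 0.2355]
eef_rot: [0.69, 0.668, 0.219, 0.175]
contact_force: [0.4, -0.2, -2.2]
opening: 0.115
finger_force: 55.1
```

```bash
cat >> h.py <<'E'
def rep():
    s=get_state(); Rm=R.from_quat(s["eef_rot"]).as_matrix()
    print("pos",s["tool_pos"].round(4),"q",s["q"].round(2),"qd",abs(s["qd"]).max().round(3)); print(Rm.round(3)); print("F",s["contact_force"].round(1)); return s,Rm
def go(x,y,z):
    s,Rm=rep(); print("share",(Rm.T@(np.array([x,y,z])-s["tool_pos"])/.08).round(3))
E
python3 -c "
from h import *
go(.44,-.13,.15); c=viewer.calibration('wrist'); print(np.array(c['extrinsics'])[:3,3])"
```

```text
pos [ 0.458  -0.2995  0.2355] q [ 1.15  0.6  -0.64  2.19 -1.    0.04  1.63] qd 0.934
[[ 0.012  0.844  0.536]
 [ 0.998 -0.048  0.052]
 [ 0.069  0.534 -0.842]]
F [ 0.4 -0.2 -2.2]
share [ 2.037 -0.861  0.89 ]
[ 0.38011951 -0.23539734  0.36294004]
```

The wrist ran into joint limits (j5 and j6) with that much lean, so the lean available is small. I'll measure the real gripper outline and the overhanging tips from the depth images.

```bash
python3 - <<'E'
from h import *
s,Rm=rep(); t=s["tool_pos"]
G=[]
for n in ("side","scene"):
    im,d,c=snap(n); P=pts(d,c); q=P[(d>0)&(d<1.3)]; l=(q-t)@Rm; G.append(l[(abs(l[:,0])<.14)&(abs(l[:,1])<.14)&(l[:,2]>-.4)&(l[:,2]<.02)&(q[:,2]>.06)])
    cv2.imwrite(f"pics/g_{n}.png",im[:,:,::-1])
l=np.vstack(G); l[:,2]+=.0
print("behind TCP: n, x range, y range (mm)")
for h in np.arange(0,.36,.015):
    m=(-l[:,2]>h)&(-l[:,2]<=h+.015)
    if m.sum()>10: print(round(h*1000),m.sum(),np.percentile(l[m,0]*1000,[1,99]).round(),np.percentile(l[m,1]*1000,[1,99]).round())
# tips
z=np.load("side0.npz")
for n in("side","scene"):
    z=np.load(n+"0.npz"); d=z["d"]; c=dict(vfov=z["k"][0],cx=z["k"][1],cy=z["k"][2],extrinsics=z["E"]); P=pts(d,c); Z=P[...,2]
    A=P[(d>0)&(Z>.14)&(Z<.3)&(P[...,1]<-.07)&(P[...,1]>-.2)&(P[...,0]>.4)&(P[...,0]<.56)]
    B=P[(d>0)&(Z>.14)&(Z<.3)&(P[...,1]<.005)&(P[...,1]>-.06)&(P[...,0]>.4)&(P[...,0]<.53)]
    for nm,q in(("A",A),("B",B)):
        for lo in np.arange(.47,.56,.01):
            g=q[(q[:,0]>lo)&(q[:,0]<lo+.01)]
            if len(g)>2: print(n,nm,round(lo,2),len(g),"y",g[:,1].min().round(3),g[:,1].max().round(3),"z",g[:,2].min().round(3),g[:,2].max().round(3))
E
```

```text
pos [ 0.458  -0.2995  0.2355] q [ 1.15  0.6  -0.64  2.19 -1.    0.04  1.63] qd 0.934
[[ 0.012  0.844  0.536]
 [ 0.998 -0.048  0.052]
 [ 0.069  0.534 -0.842]]
F [ 0.4 -0.2 -2.2]
behind TCP: n, x range, y range (mm)
0 389 [-87.  86.] [-13.  20.]
15 927 [-87.  87.] [-17.  21.]
30 845 [-86.  85.] [-18.  23.]
45 175 [-14.   9.] [-22.  25.]
60 390 [-34.  32.] [-83.  87.]
75 1507 [-34.  32.] [-81.  86.]
90 1104 [-35.  32.] [-90.  94.]
105 2764 [-34.  32.] [-91.  94.]
120 347 [-22.  22.] [-40.  18.]
135 250 [-88.  33.] [-38.  79.]
150 454 [-37.  35.] [-39.  38.]
180 121 [-38.  13.] [-12.  38.]
195 254 [-38.  15.] [-22.  38.]
210 90 [-36.   7.] [-13.  36.]
225 99 [-36.   2.] [-12.  40.]
240 101 [-36. -17.] [-7. 40.]
270 56 [-39. -35.] [-17.  13.]
285 106 [-39.  10.] [-13.  46.]
300 217 [-140.   30.] [-28. 139.]
315 543 [-140.   37.] [-40. 138.]
330 1290 [-140.   36.] [-40. 136.]
345 1111 [-140.   36.] [-41. 138.]
side A 0.5 26 y -0.112 -0.1 z 0.182 0.194
side A 0.51 33 y -0.111 -0.095 z 0.187 0.195
side A 0.52 36 y -0.105 -0.089 z 0.189 0.196
side A 0.53 30 y -0.098 -0.082 z 0.189 0.198
side A 0.54 32 y -0.093 -0.078 z 0.19 0.2
side A 0.55 67 y -0.087 -0.07 z 0.187 0.211
side B 0.48 8 y -0.02 -0.011 z 0.244 0.254
side B 0.49 125 y -0.034 -0.01 z 0.232 0.258
side B 0.5 84 y -0.034 -0.008 z 0.241 0.26
side B 0.51 83 y -0.031 -0.006 z 0.242 0.262
side B 0.52 82 y -0.028 -0.003 z 0.244 0.265
scene A 0.5 17 y -0.111 -0.098 z 0.187 0.194
scene A 0.51 34 y -0.109 -0.093 z 0.188 0.197
scene A 0.52 36 y -0.101 -0.087 z 0.188 0.198
scene A 0.53 31 y -0.096 -0.081 z 0.192 0.197
scene A 0.54 32 y -0.091 -0.077 z 0.192 0.2
scene A 0.55 22 y -0.085 -0.07 z 0.198 0.212
scene B 0.48 10 y -0.021 -0.01 z 0.24 0.256
scene B 0.49 82 y -0.034 -0.007 z 0.242 0.259
scene B 0.5 80 y -0.032 -0.004 z 0.243 0.261
scene B 0.51 94 y -0.029 -0.001 z 0.247 0.263
scene B 0.52 91 y -0.026 0.002 z 0.25 0.265
```

Useful result: the gripper's wide part spans only 60–120 mm behind the TCP. Upright, it passes under the higher tip (bottom z 0.232). It also clears the lower tip if I grip about 10 mm toward +y. I'll stand the wrist upright, put the arm back down, and regrip it there.

>>> step_arm([
  {"dx": 0, "dy": 0, "dz": 0, "wx": 0.04, "wy": 0, "wz": 0, "claw": 5},
  {"dx": 0, "dy": 0, "dz": 0, "wx": 0.08, "wy": 0, "wz": 0, "claw": 5},
  {"dx": 0, "dy": 0, "dz": 0, "wx": 0.12, "wy": 0, "wz": 0, "claw": 5},
  {"dx": 0, "dy": 0, "dz": 0, "wx": 0.16, "wy": 0, "wz": 0, "claw": 5},
  {"dx": 0, "dy": 0, "dz": 0, "wx": 0.21, "wy": 0, "wz": 0, "claw": 5},
  {"dx": 0, "dy": 0, "dz": 0, "wx": 0.21, "wy": 0, "wz": 0, "claw": 5},
  {"dx": 0, "dy": 0, "dz": 0, "wx": 0.21, "wy": 0, "wz": 0, "claw": 5},
])

```text
clock: 9.2
tool_pos: [0.4641, -0.2938, 0.2349]
eef_rot: [0.704, 0.707, -0.013, -0.058]
contact_force: [-0.3, 0.1, -3.0]
opening: 0.114
finger_force: 55.1
```

```bash
python3 -c "
from h import *
go(.5765,-.220,.08)"
```

```text
pos [ 0.4641 -0.2938  0.2349] q [ 0.21  0.69  0.49  1.71 -0.37  0.96  0.86] qd 0.304
[[-0.001  0.995 -0.1  ]
 [ 0.998  0.007  0.064]
 [ 0.064 -0.1   -0.993]]
F [-0.3  0.1 -3. ]
share [0.795 1.598 1.84 ]
```

>>> step_arm([
  {"dx": 0, "dy": 0, "dz": 0, "wx": 0, "wy": 0, "wz": 0, "claw": 5},
  {"dx": 0, "dy": 0, "dz": 0, "wx": 0, "wy": 0, "wz": 0, "claw": 5},
  {"dx": 0, "dy": 0, "dz": 0, "wx": 0, "wy": 0, "wz": 0, "claw": 5},
])

```text
clock: 9.5
tool_pos: [0.4572, -0.2979, 0.236]
eef_rot: [0.709, 0.703, -0.01, -0.058]
contact_force: [-0.0, -0.2, -2.2]
opening: 0.115
finger_force: 55.1
```

```bash
cat >> h.py <<'E'
def go2(x,y,z,a):
    s,Rm=rep(); a=np.radians(a)
    T=np.array([[-np.sin(a),np.cos(a),0],[np.cos(a),np.sin(a),0],[0,0,-1]])
    print("shift",(Rm.T@(np.array([x,y,z])-s["tool_pos"])/.08).round(3),"turn",(R.from_matrix(Rm.T@T).as_rotvec()/np.pi).round(4))
E
python3 -c "
from h import *
go2(.5765,-.220,.08,3.9)"
```

```text
pos [ 0.4572 -0.2979  0.236 ] q [ 0.23  0.69  0.49  1.72 -0.37  0.95  0.86] qd 0.019
[[ 0.012  0.995 -0.096]
 [ 0.998 -0.005  0.068]
 [ 0.067 -0.097 -0.993]]
F [-0.  -0.2 -2.2]
shift [0.859 1.668 1.858] turn [-0.0301 -0.0225 -0.0244]
```

>>> step_arm([
  {"dx": 0.2, "dy": 0.3, "dz": 0.2, "wx": -0.015, "wy": -0.011, "wz": -0.012, "claw": 5},
  {"dx": 0.4, "dy": 0.7, "dz": 0.4, "wx": -0.03, "wy": -0.0225, "wz": -0.0244, "claw": 5},
  {"dx": 0.6, "dy": 1, "dz": 0.6, "wx": -0.03, "wy": -0.0225, "wz": -0.0244, "claw": 5},
  {"dx": 0.6, "dy": 1, "dz": 0.6, "wx": -0.03, "wy": -0.0225, "wz": -0.0244, "claw": 5},
  {"dx": 0.6, "dy": 1, "dz": 0.6, "wx": -0.03, "wy": -0.0225, "wz": -0.0244, "claw": 5},
])

```text
clock: 10.0
tool_pos: [0.5328, -0.2476, 0.1839]
eef_rot: [0.682, 0.731, -0.0, -0.0]
contact_force: [-0.5, -1.3, -1.8]
opening: 0.121
finger_force: 55.1
```

```bash
python3 -c "
from h import *
go2(.577,-.220,.08,3.9)"
```

```text
pos [ 0.5328 -0.2476  0.1839] q [ 0.12  0.75  0.43  1.76 -0.43  0.73  0.84] qd 0.042
[[-0.069  0.998 -0.   ]
 [ 0.998  0.069 -0.   ]
 [-0.    -0.    -1.   ]]
F [-0.5 -1.3 -1.8]
shift [0.307 0.576 1.299] turn [-0.0002  0.0001  0.0002]
```

>>> step_arm([
  {"dx": 0.2, "dy": 0.4, "dz": 0.4, "wx": 0, "wy": 0, "wz": 0, "claw": 5},
  {"dx": 0.31, "dy": 0.58, "dz": 0.8, "wx": 0, "wy": 0, "wz": 0, "claw": 5},
  {"dx": 0.31, "dy": 0.58, "dz": 1, "wx": 0, "wy": 0, "wz": 0, "claw": 5},
  {"dx": 0.31, "dy": 0.58, "dz": 1, "wx": 0, "wy": 0, "wz": 0, "claw": 5},
  {"dx": 0.31, "dy": 0.58, "dz": 1, "wx": 0, "wy": 0, "wz": 0, "claw": 5},
])

```text
clock: 10.5
tool_pos: [0.5773, -0.222, 0.1052]
eef_rot: [0.683, 0.73, -0.001, 0.001]
contact_force: [0.6, 0.8, -1.0]
opening: 0.116
finger_force: 55.1
```

>>> step_arm([
  {"dx": 0, "dy": 0, "dz": 0.4, "wx": 0, "wy": 0, "wz": 0, "claw": 5},
  {"dx": 0, "dy": 0, "dz": 0.7, "wx": 0, "wy": 0, "wz": 0, "claw": 5},
  {"dx": 0, "dy": 0, "dz": 0.9, "wx": 0, "wy": 0, "wz": 0, "claw": 5},
  {"dx": 0, "dy": 0, "dz": 1, "wx": 0, "wy": 0, "wz": 0, "claw": 5},
  {"dx": 0, "dy": 0, "dz": 1, "wx": 0, "wy": 0, "wz": 0, "claw": 5},
  {"dx": 0, "dy": 0, "dz": 1, "wx": 0, "wy": 0, "wz": 0, "claw": 5},
])

```text
clock: 11.1
tool_pos: [0.5789, -0.2205, 0.0252]
eef_rot: [0.682, 0.731, 0.0, 0.001]
contact_force: [1.1, 0.0, -2.5]
opening: 0.115
finger_force: 55.1
```

>>> step_arm([
  {"dx": 0, "dy": 0, "dz": 0.15, "wx": 0, "wy": 0, "wz": 0, "claw": 5},
  {"dx": 0, "dy": 0, "dz": 0.26, "wx": 0, "wy": 0, "wz": 0, "claw": 5},
  {"dx": 0, "dy": 0, "dz": 0.27, "wx": 0, "wy": 0, "wz": 0, "claw": 5},
  {"dx": 0, "dy": 0, "dz": 0.27, "wx": 0, "wy": 0, "wz": 0, "claw": 30},
  {"dx": 0, "dy": 0, "dz": 0.27, "wx": 0, "wy": 0, "wz": 0, "claw": 30},
  {"dx": 0, "dy": 0, "dz": 0.27, "wx": 0, "wy": 0, "wz": 0, "claw": 30},
  {"dx": 0.12, "dy": 0, "dz": 0.27, "wx": 0, "wy": 0, "wz": 0, "claw": 30},
  {"dx": 0.12, "dy": 0, "dz": 0.27, "wx": 0, "wy": 0, "wz": 0, "claw": 30},
])

```text
clock: 11.9
tool_pos: [0.5776, -0.2076, 0.0023]
eef_rot: [0.682, 0.732, 0.0, -0.001]
contact_force: [0.9, -0.2, -0.8]
opening: 0.343
finger_force: 0.0
```

>>> step_arm([
  {"dx": 0, "dy": 0, "dz": 0, "wx": 0, "wy": 0, "wz": 0, "claw": 30},
  {"dx": 0, "dy": 0, "dz": 0, "wx": 0, "wy": 0, "wz": 0, "claw": 5},
  {"dx": 0, "dy": 0, "dz": 0, "wx": 0, "wy": 0, "wz": 0, "claw": 5},
  {"dx": 0, "dy": 0, "dz": 0, "wx": 0, "wy": 0, "wz": 0, "claw": 5},
  {"dx": 0, "dy": 0, "dz": 0, "wx": 0, "wy": 0, "wz": 0, "claw": 5},
], force=60)

```text
clock: 12.4
tool_pos: [0.5776, -0.2104, 0.0024]
eef_rot: [0.682, 0.731, -0.0, 0.001]
contact_force: [0.6, -0.6, -0.3]
opening: 0.113
finger_force: 60.0
```

>>> step_arm([
  {"dx": 0, "dy": 0, "dz": -0.2, "wx": 0, "wy": 0, "wz": 0, "claw": 5},
  {"dx": 0, "dy": 0, "dz": -0.5, "wx": 0, "wy": 0, "wz": 0, "claw": 5},
  {"dx": 0, "dy": 0, "dz": -0.8, "wx": 0, "wy": 0, "wz": 0, "claw": 5},
  {"dx": 0, "dy": 0, "dz": -1, "wx": 0, "wy": 0, "wz": 0, "claw": 5},
  {"dx": 0, "dy": 0, "dz": -1, "wx": 0, "wy": 0, "wz": 0, "claw": 5},
  {"dx": 0, "dy": 0, "dz": -1, "wx": 0, "wy": 0, "wz": 0, "claw": 5},
])

```text
clock: 13.0
tool_pos: [0.5775, -0.2097, 0.0825]
eef_rot: [0.682, 0.731, 0.0, 0.0]
contact_force: [-0.5, -1.1, -2.6]
opening: 0.111
finger_force: 60.0
```

```bash
cat >> h.py <<'E'
def held():
    "held arm: profile along the tool x axis, in tool frame (mm)"
    im,d,c,P,s=blocks(); Rm=R.from_quat(s["eef_rot"]).as_matrix(); L=(P-s["tool_pos"])@Rm*1000
    for lo in range(-90,100,10):
        m=(d>0)&(L[...,0]>lo)&(L[...,0]<lo+10)&(abs(L[...,1])<22)&(L[...,2]<8)&(L[...,2]>-60)
        if abs(lo+5)>25 and m.sum()>20: print(lo,m.sum(),"behind",(-L[...,2][m]).mean().round(1),"ymid",L[...,1][m].mean().round(1),end="; ")
    m=(d>0)&(abs(L[...,1])<14)&(-L[...,2]>27)&(-L[...,2]<38)&(L[...,0]>40); print("\nblock x from",np.percentile(L[...,0][m],[1,99]) if m.any() else None)
    return im
E
python3 -c "
from h import *
held(); go2(.40,-.22,.16,-3.2)"
```

```text
-60 32 behind 16.8 ymid -0.4; -50 387 behind 19.0 ymid -0.5; -40 397 behind 19.3 ymid -0.4; 30 642 behind 20.4 ymid -0.7; 40 699 behind 20.6 ymid -0.7; 50 1816 behind 32.6 ymid -0.7; 60 2913 behind 33.9 ymid -0.8; 70 2825 behind 33.6 ymid -0.7; 80 32 behind 21.2 ymid -0.5; 
block x from [53.39426069 78.88597141]
pos [ 0.577  -0.2095  0.0818] q [ 0.08  0.92  0.35  1.73 -0.52  0.59  0.81] qd 0.015
[[-0.069  0.998 -0.001]
 [ 0.998  0.069  0.   ]
 [ 0.    -0.001 -1.   ]]
F [ 0.3 -0.1 -2.6]
shift [ 0.023 -2.218 -0.975] turn [-0.0003 -0.0001  0.0398]
```

>>> step_arm([
  {"dx": 0, "dy": -0.3, "dz": -0.2, "wx": 0, "wy": 0, "wz": 0.01, "claw": 5},
  {"dx": 0, "dy": -0.6, "dz": -0.35, "wx": 0, "wy": 0, "wz": 0.02, "claw": 5},
  {"dx": 0, "dy": -1, "dz": -0.35, "wx": 0, "wy": 0, "wz": 0.03, "claw": 5},
  {"dx": 0, "dy": -1, "dz": -0.35, "wx": 0, "wy": 0, "wz": 0.04, "claw": 5},
  {"dx": 0, "dy": -1, "dz": -0.35, "wx": 0, "wy": 0, "wz": 0.04, "claw": 5},
  {"dx": 0, "dy": -1, "dz": -0.35, "wx": 0, "wy": 0, "wz": 0.04, "claw": 5},
])

```text
clock: 13.65
tool_pos: [0.4988, -0.2152, 0.1098]
eef_rot: [0.726, 0.687, 0.0, 0.0]
contact_force: [-0.5, 0.2, -1.9]
opening: 0.117
finger_force: 60.0
```

>>> step_arm([
  {"dx": 0, "dy": -0.4, "dz": 0, "wx": 0, "wy": 0, "wz": 0, "claw": 5},
  {"dx": 0, "dy": -0.8, "dz": 0, "wx": 0, "wy": 0, "wz": 0, "claw": 5},
  {"dx": 0, "dy": -1, "dz": 0, "wx": 0, "wy": 0, "wz": 0, "claw": 5},
  {"dx": 0, "dy": -1, "dz": 0, "wx": 0, "wy": 0, "wz": 0, "claw": 5},
  {"dx": 0, "dy": -1, "dz": 0, "wx": 0, "wy": 0, "wz": 0, "claw": 5},
])

```text
clock: 14.15
tool_pos: [0.4198, -0.2113, 0.1102]
eef_rot: [0.726, 0.687, 0.0, 0.001]
contact_force: [-0.5, -1.0, -1.9]
opening: 0.109
finger_force: 60.0
```

```bash
python3 -c "
from h import *
go2(.398,-.12,.11,-3.2)"
```

```text
pos [ 0.4198 -0.2113  0.1102] q [ 0.21  0.75  0.25  2.15 -0.6   0.31  0.92] qd 0.026
[[ 0.055  0.998  0.002]
 [ 0.998 -0.055 -0.001]
 [-0.001  0.002 -1.   ]]
F [-0.5 -1.  -1.9]
shift [ 1.124e+00 -3.350e-01  1.000e-03] turn [0.0007 0.0003 0.0001]
```

>>> step_arm([
  {"dx": 0, "dy": -0.25, "dz": 0, "wx": 0, "wy": 0, "wz": 0, "claw": 5},
  {"dx": 0.3, "dy": -0.25, "dz": 0, "wx": 0, "wy": 0, "wz": 0, "claw": 5},
  {"dx": 0.6, "dy": -0.28, "dz": 0, "wx": 0, "wy": 0, "wz": 0, "claw": 5},
  {"dx": 0.9, "dy": -0.3, "dz": 0, "wx": 0, "wy": 0, "wz": 0, "claw": 5},
  {"dx": 0.9, "dy": -0.3, "dz": 0, "wx": 0, "wy": 0, "wz": 0, "claw": 5},
  {"dx": 0.9, "dy": -0.3, "dz": 0, "wx": 0, "wy": 0, "wz": 0, "claw": 5},
])

```text
clock: 14.75
tool_pos: [0.4003, -0.1377, 0.1101]
eef_rot: [0.726, 0.688, 0.0, 0.002]
contact_force: [-0.8, -1.2, -2.3]
opening: 0.117
finger_force: 60.0
```

```bash
python3 - <<'E'
from h import *
go2(.402,-.042,.110,-3.2)
P=[]
for n in ("side","scene"):
    im,d,c=snap(n); q=pts(d,c)[d>0]; P.append(q)
q=np.vstack(P); t=get_state()["tool_pos"]
m=(abs(q[:,0]-.432)<.03)&(abs(q[:,1]+.05)<.06)&(q[:,2]>.098)&(q[:,2]<.106); print(m.sum(), q[m].min(0) if m.any() else 0)
E
```

```text
pos [ 0.4003 -0.1377  0.1101] q [ 0.11  0.72  0.18  2.28 -0.68  0.19  0.87] qd 0.027
[[ 0.054  0.999  0.003]
 [ 0.999 -0.054 -0.002]
 [-0.001  0.003 -1.   ]]
F [-0.8 -1.2 -2.3]
shift [ 1.196 -0.043 -0.   ] turn [0.0009 0.0005 0.0005]
26 [ 0.41008582 -0.10004961  0.09803907]
```

>>> step_arm([
  {"dx": 0.25, "dy": -0.02, "dz": 0, "wx": 0, "wy": 0, "wz": 0, "claw": 5},
  {"dx": 0.5, "dy": -0.03, "dz": 0, "wx": 0, "wy": 0, "wz": 0, "claw": 5},
  {"dx": 0.75, "dy": 0, "dz": 0, "wx": 0, "wy": 0, "wz": 0, "claw": 5},
  {"dx": 0.75, "dy": 0, "dz": 0, "wx": 0, "wy": 0, "wz": 0, "claw": 5},
  {"dx": 0.75, "dy": 0, "dz": 0, "wx": 0, "wy": 0, "wz": 0, "claw": 5},
])

```text
clock: 15.35
tool_pos: [0.4022, -0.0789, 0.1103]
eef_rot: [0.727, 0.687, -0.0, 0.001]
contact_force: [-0.5, -0.0, -2.6]
opening: 0.113
finger_force: 60.0
```

```bash
python3 - <<'E'
from h import *
go2(.405,-.042,.108,-3.2)
E
```

```text
pos [ 0.4022 -0.0789  0.1103] q [-0.02  0.71  0.17  2.32 -0.75  0.16  0.79] qd 0.019
[[ 0.057  0.998  0.002]
 [ 0.998 -0.057 -0.002]
 [-0.002  0.002 -1.   ]]
F [-0.5 -0.  -2.6]
shift [0.463 0.009 0.028] turn [ 0.0005  0.0006 -0.0004]
```

>>> step_arm([
  {"dx": 0.25, "dy": 0, "dz": 0, "wx": 0, "wy": 0, "wz": 0, "claw": 5},
  {"dx": 0.46, "dy": 0.02, "dz": 0.02, "wx": 0, "wy": 0, "wz": 0, "claw": 5},
  {"dx": 0.46, "dy": 0.04, "dz": 0.08, "wx": 0, "wy": 0, "wz": 0, "claw": 5},
  {"dx": 0.46, "dy": 0.04, "dz": 0.1, "wx": 0, "wy": 0, "wz": 0, "claw": 5},
  {"dx": 0.46, "dy": 0.04, "dz": 0.1, "wx": 0, "wy": 0, "wz": 0, "claw": 5},
])

```text
clock: 15.85
tool_pos: [0.4066, -0.0431, 0.102]
eef_rot: [0.728, 0.686, -0.001, 0.001]
contact_force: [-0.5, -0.4, -2.0]
opening: 0.119
finger_force: 60.0
```

```bash
python3 - <<'E'
from h import *
held(); go2(.432,-.0416,.10,-3.2)
E
```

```text
-60 156 behind -0.5 ymid 8.6; -50 423 behind 16.9 ymid 0.6; -40 407 behind 19.5 ymid -0.5; 30 660 behind 20.1 ymid -0.2; 40 916 behind 14.3 ymid 2.2; 50 1831 behind 32.7 ymid -0.6; 60 3010 behind 34.0 ymid -0.5; 70 2729 behind 33.6 ymid -0.5; 80 28 behind 21.3 ymid -1.0; 
block x from [53.35433641 78.81986108]
pos [ 0.4065 -0.043   0.1022] q [-0.1   0.73  0.15  2.32 -0.79  0.13  0.74] qd 0.007
[[ 0.059  0.998  0.   ]
 [ 0.998 -0.059 -0.002]
 [-0.002  0.    -1.   ]]
F [-0.2 -1.3 -2.1]
shift [0.036 0.317 0.027] turn [ 0.0001  0.0005 -0.0011]
```

>>> step_arm([
  {"dx": 0.02, "dy": 0.15, "dz": 0.02, "wx": 0, "wy": 0, "wz": 0, "claw": 5},
  {"dx": 0.03, "dy": 0.31, "dz": 0.03, "wx": 0, "wy": 0, "wz": 0, "claw": 5},
  {"dx": 0.03, "dy": 0.31, "dz": 0.03, "wx": 0, "wy": 0, "wz": 0, "claw": 5},
  {"dx": 0.03, "dy": 0.31, "dz": 0.03, "wx": 0, "wy": 0, "wz": 0, "claw": 5},
])

```text
clock: 16.3
tool_pos: [0.431, -0.041, 0.0999]
eef_rot: [0.727, 0.686, -0.0, 0.0]
contact_force: [-0.6, 0.8, -1.2]
opening: 0.118
finger_force: 60.0
```

```bash
python3 - <<'E'
from h import *
go2(.432,-.0416,.0795,-3.2)
im,d,c,P,s=blocks(); Z=P[...,2]
for y0 in(0,-.098):
    m=(d>0)&(abs(P[...,1]-y0)<.012)&(abs(P[...,0]-.432)<.03)&(Z>.085)&(Z<.1035); q=P[m]; print("w",len(q),q.min(0).round(4) if len(q) else 0,q.max(0).round(4) if len(q) else 0)
q0=[]
for n in("side","scene"):
    im,d,c=snap(n);P=pts(d,c);Z=P[...,2]
    cv2.imwrite(f"pics/seat_{n}.png",im[:,:,::-1])
    for y0 in(0,-.098):
        m=(d>0)&(abs(P[...,1]-y0)<.008)&(abs(P[...,0]-.432)<.03)&(Z>.085)&(Z<.1035); q=P[m]; print(n,len(q),q.min(0).round(4) if len(q) else 0,q.max(0).round(4) if len(q) else 0)
a=cv2.imread("pics/seat_side.png")[100:300,110:310]; cv2.imwrite("pics/seat.png",cv2.resize(a,(600,600)))
E
```

```text
pos [ 0.431  -0.041   0.0999] q [-0.14  0.75  0.21  2.26 -0.78  0.2   0.72] qd 0.021
[[ 0.058  0.998 -0.   ]
 [ 0.998 -0.058 -0.001]
 [-0.001 -0.    -1.   ]]
F [-0.6  0.8 -1.2]
shift [-0.007  0.013  0.255] turn [-0.      0.0004 -0.0005]
w 780 [ 0.4148 -0.0057  0.0877] [0.4503 0.0039 0.1017]
w 605 [ 0.41   -0.1016  0.0905] [ 0.4457 -0.0912  0.1015]
side 0 0 0
side 26 [ 0.4113 -0.1014  0.091 ] [ 0.4473 -0.0924  0.1019]
scene 0 0 0
scene 3 [ 0.4289 -0.0992  0.0875] [ 0.4399 -0.0938  0.0972]
```

View pics/seat.png

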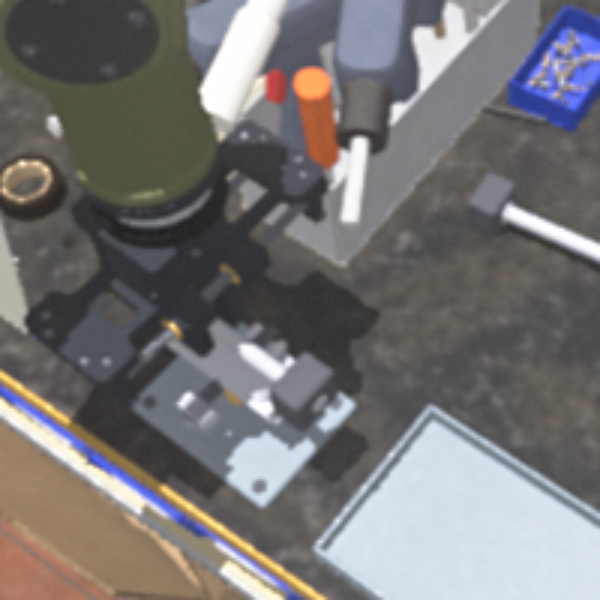

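The crop shows the held arm (block at (303,380)) right over the saddles, with the gripper clear of the tool tip at (352,200). Lowering it.

>>> step_arm([
  {"dx": 0, "dy": 0.01, "dz": 0.08, "wx": 0, "wy": 0, "wz": 0, "claw": 5},
  {"dx": 0, "dy": 0.01, "dz": 0.16, "wx": 0, "wy": 0, "wz": 0, "claw": 5},
  {"dx": 0, "dy": 0.01, "dz": 0.21, "wx": 0, "wy": 0, "wz": 0, "claw": 5},
  {"dx": 0, "dy": 0.01, "dz": 0.24, "wx": 0, "wy": 0, "wz": 0, "claw": 5},
  {"dx": 0, "dy": 0.01, "dz": 0.24, "wx": 0, "wy": 0, "wz": 0, "claw": 5},
  {"dx": 0, "dy": 0.01, "dz": 0.24, "wx": 0, "wy": 0, "wz": 0, "claw": 5},
])

```text
clock: 17.05
tool_pos: [0.4324, -0.0405, 0.0806]
eef_rot: [0.727, 0.687, -0.0, 0.0]
contact_force: [0.8, 0.0, -1.6]
opening: 0.114
finger_force: 60.0
```

```bash
python3 - <<'E'
from h import *
held(); rep()
E
```

```text
-60 439 behind 11.8 ymid -2.5; -50 376 behind 19.1 ymid -0.4; -40 411 behind 19.4 ymid -0.4; 30 1183 behind 18.4 ymid -1.6; 40 1257 behind 18.3 ymid -1.4; 50 1823 behind 32.7 ymid -0.7; 60 3002 behind 34.0 ymid -0.7; 70 2735 behind 33.6 ymid -0.7; 80 27 behind 21.5 ymid -0.4; 
block x from [53.38813429 78.81786507]
pos [ 0.4325 -0.0405  0.0807] q [-0.1   0.79  0.15  2.26 -0.8   0.14  0.74] qd 0.004
[[ 0.057  0.998  0.001]
 [ 0.998 -0.057 -0.001]
 [-0.001  0.001 -1.   ]]
F [-0.4  0.8 -2.8]
```

>>> step_arm([
  {"dx": 0, "dy": 0, "dz": 0.01, "wx": 0, "wy": 0, "wz": 0, "claw": 14},
  {"dx": 0, "dy": 0, "dz": 0.01, "wx": 0, "wy": 0, "wz": 0, "claw": 18},
  {"dx": 0, "dy": 0, "dz": 0.01, "wx": 0, "wy": 0, "wz": 0, "claw": 26},
  {"dx": 0, "dy": 0, "dz": 0.01, "wx": 0, "wy": 0, "wz": 0, "claw": 26},
  {"dx": 0, "dy": 0, "dz": 0.01, "wx": 0, "wy": 0, "wz": 0, "claw": 26},
  {"dx": 0, "dy": 0, "dz": 0.01, "wx": 0, "wy": 0, "wz": 0, "claw": 26},
  {"dx": 0, "dy": 0, "dz": 0.01, "wx": 0, "wy": 0, "wz": 0, "claw": 26},
  {"dx": 0, "dy": 0, "dz": 0.01, "wx": 0, "wy": 0, "wz": 0, "claw": 26},
])

```text
clock: 17.9
tool_pos: [0.4324, -0.0404, 0.0799]
eef_rot: [0.727, 0.687, -0.0, 0.0]
contact_force: [-0.5, -0.4, -0.6]
opening: 0.293
finger_force: 0.0
```

>>> step_arm([
  {"dx": 0, "dy": 0, "dz": 0, "wx": 0, "wy": 0, "wz": 0, "claw": 26},
  {"dx": 0, "dy": 0, "dz": 0, "wx": 0, "wy": 0, "wz": 0, "claw": 26},
  {"dx": 0, "dy": 0, "dz": 0, "wx": 0, "wy": 0, "wz": 0, "claw": 26},
  {"dx": 0, "dy": 0, "dz": 0, "wx": 0, "wy": 0, "wz": 0, "claw": 26},
  {"dx": 0, "dy": 0, "dz": 0, "wx": 0, "wy": 0, "wz": 0, "claw": 26},
  {"dx": 0, "dy": 0, "dz": 0, "wx": 0, "wy": 0, "wz": 0, "claw": 26},
])

```text
clock: 18.5
tool_pos: [0.4324, -0.0404, 0.0799]
eef_rot: [0.727, 0.687, -0.0, 0.0]
contact_force: [0.2, 0.1, -0.4]
opening: 0.296
finger_force: 0.0
```

```bash
python3 - <<'E'
from h import *
im=held(); rep(); cv2.imwrite("pics/w3.png",im[:,:,::-1])
E
```

```text
-70 46 behind 6.5 ymid -0.8; -60 514 behind 9.2 ymid -1.2; -50 339 behind 14.2 ymid -1.4; -40 311 behind 15.5 ymid -1.5; 30 1838 behind 22.5 ymid -1.8; 40 986 behind 34.6 ymid -2.6; 50 2935 behind 39.6 ymid -3.0; 60 3274 behind 40.7 ymid -3.1; 70 1395 behind 33.1 ymid -2.0; 
block x from [44.4786811  74.37762596]
pos [ 0.4324 -0.0404  0.0799] q [-0.1   0.79  0.14  2.26 -0.8   0.14  0.74] qd 0.002
[[ 0.057  0.998  0.   ]
 [ 0.998 -0.057 -0.001]
 [-0.001  0.001 -1.   ]]
F [ 0.8 -0.2 -0.1]
```

View pics/w3.png

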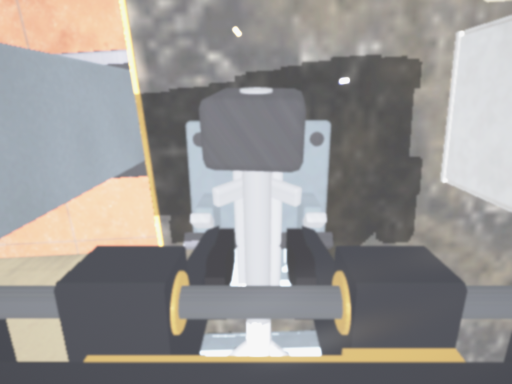

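The arm clearly tips: the +y block at (253,130) rides high, and the slope is about 0.125 rad. So this near arm is the uneven one. I'll regrip it and take it to the tray.

>>> step_arm([
  {"dx": 0, "dy": 0, "dz": 0, "wx": 0, "wy": 0, "wz": 0, "claw": 5},
  {"dx": 0, "dy": 0, "dz": 0, "wx": 0, "wy": 0, "wz": 0, "claw": 5},
  {"dx": 0, "dy": 0, "dz": 0, "wx": 0, "wy": 0, "wz": 0, "claw": 5},
  {"dx": 0, "dy": 0, "dz": 0, "wx": 0, "wy": 0, "wz": 0, "claw": 5},
  {"dx": 0, "dy": 0, "dz": -0.1, "wx": 0, "wy": 0, "wz": 0, "claw": 5},
  {"dx": 0, "dy": 0, "dz": -0.2, "wx": 0, "wy": 0, "wz": 0, "claw": 5},
  {"dx": 0, "dy": 0, "dz": -0.27, "wx": 0, "wy": 0, "wz": 0, "claw": 5},
  {"dx": 0, "dy": 0, "dz": -0.27, "wx": 0, "wy": 0, "wz": 0, "claw": 5},
], force=60)

```text
clock: 19.35
tool_pos: [0.4333, -0.0404, 0.1024]
eef_rot: [0.727, 0.687, 0.001, 0.001]
contact_force: [-0.3, -0.6, -1.7]
opening: 0.115
finger_force: 60.1
```

```bash
python3 - <<'E'
from h import *
held(); go2(.402,-.042,.108,-3.2)
E
```

```text
-80 156 behind -6.4 ymid 1.7; -60 619 behind 1.4 ymid -1.5; -50 334 behind 13.5 ymid -0.2; -40 285 behind 15.1 ymid -0.4; 30 732 behind 21.6 ymid -1.6; 40 1058 behind 36.0 ymid -1.4; 50 2978 behind 40.5 ymid -1.8; 60 3333 behind 41.7 ymid -1.8; 70 1409 behind 32.8 ymid -0.9; 
block x from [41.88523402 74.35328965]
pos [ 0.433  -0.0403  0.102 ] q [-0.15  0.75  0.22  2.25 -0.78  0.21  0.72] qd 0.015
[[ 0.056  0.998  0.002]
 [ 0.998 -0.056 -0.001]
 [-0.001  0.002 -1.   ]]
F [-0.6 -0.6 -2.2]
shift [-0.043 -0.386 -0.075] turn [ 0.0007  0.0003 -0.0001]
```

>>> step_arm([
  {"dx": -0.04, "dy": -0.2, "dz": 0, "wx": 0, "wy": 0, "wz": 0, "claw": 5},
  {"dx": -0.04, "dy": -0.38, "dz": -0.02, "wx": 0, "wy": 0, "wz": 0, "claw": 5},
  {"dx": -0.04, "dy": -0.39, "dz": -0.08, "wx": 0, "wy": 0, "wz": 0, "claw": 5},
  {"dx": -0.04, "dy": -0.39, "dz": -0.1, "wx": 0, "wy": 0, "wz": 0, "claw": 5},
  {"dx": -0.3, "dy": -0.4, "dz": -0.1, "wx": 0, "wy": 0, "wz": 0, "claw": 5},
  {"dx": -0.6, "dy": -0.42, "dz": -0.1, "wx": 0, "wy": 0, "wz": 0, "claw": 5},
  {"dx": -0.9, "dy": -0.44, "dz": -0.1, "wx": 0, "wy": 0, "wz": 0, "claw": 5},
  {"dx": -0.9, "dy": -0.44, "dz": -0.1, "wx": 0, "wy": 0, "wz": 0, "claw": 5},
])

```text
clock: 20.2
tool_pos: [0.3944, -0.1141, 0.1098]
eef_rot: [0.729, 0.685, -0.0, 0.003]
contact_force: [0.9, 0.3, -2.2]
opening: 0.115
finger_force: 60.1
```

>>> step_arm([
  {"dx": -0.3, "dy": 0, "dz": 0, "wx": 0, "wy": 0, "wz": 0, "claw": 5},
  {"dx": -0.6, "dy": 0, "dz": 0, "wx": 0, "wy": 0, "wz": 0, "claw": 5},
  {"dx": -0.9, "dy": 0.1, "dz": 0, "wx": 0, "wy": 0, "wz": 0, "claw": 5},
  {"dx": -1, "dy": 0.2, "dz": 0, "wx": 0, "wy": 0, "wz": 0, "claw": 5},
  {"dx": -1, "dy": 0.2, "dz": 0, "wx": 0, "wy": 0, "wz": 0, "claw": 5},
  {"dx": -1, "dy": 0.2, "dz": 0, "wx": 0, "wy": 0, "wz": 0, "claw": 5},
])

```text
clock: 20.8
tool_pos: [0.405, -0.1894, 0.1094]
eef_rot: [0.726, 0.688, 0.0, -0.0]
contact_force: [0.0, 1.0, -1.8]
opening: 0.117
finger_force: 60.1
```

```bash
python3 - <<'E'
from h import *
go2(.435,-.251,.108,-1.4)
E
```

```text
pos [ 0.405  -0.1894  0.1094] q [ 0.2   0.73  0.22  2.21 -0.63  0.26  0.93] qd 0.023
[[ 0.054  0.999 -0.   ]
 [ 0.999 -0.054  0.001]
 [ 0.001 -0.    -1.   ]]
F [ 0.   1.  -1.8]
shift [-0.748  0.417  0.017] turn [-0.     -0.0002 -0.0096]
```

>>> step_arm([
  {"dx": -0.3, "dy": 0.2, "dz": 0, "wx": 0, "wy": -0.02, "wz": -0.005, "claw": 5},
  {"dx": -0.6, "dy": 0.42, "dz": 0, "wx": 0, "wy": -0.04, "wz": -0.01, "claw": 5},
  {"dx": -0.75, "dy": 0.42, "dz": 0, "wx": 0, "wy": -0.04, "wz": -0.01, "claw": 5},
  {"dx": -0.75, "dy": 0.42, "dz": 0.2, "wx": 0, "wy": -0.04, "wz": -0.01, "claw": 5},
  {"dx": -0.75, "dy": 0.42, "dz": 0.2, "wx": 0, "wy": -0.04, "wz": -0.01, "claw": 5},
  {"dx": -0.75, "dy": 0.42, "dz": 0.2, "wx": 0, "wy": -0.04, "wz": -0.01, "claw": 5},
])

```text
clock: 21.4
tool_pos: [0.4335, -0.2517, 0.0935]
eef_rot: [0.715, 0.697, -0.045, 0.042]
contact_force: [0.3, -0.0, -1.7]
opening: 0.115
finger_force: 60.1
```

```bash
python3 - <<'E'
from h import *
s,Rm=rep()
im,d,c,P,s=blocks(); Z=P[...,2]; L=(P-s["tool_pos"])@Rm
m=(d>0)&(abs(L[...,1])<.02)&(Z>.06)
for lo in np.arange(-.36,-.15,.01):
    k=m&(P[...,1]>lo)&(P[...,1]<lo+.01)
    if k.sum()>20: print(round(lo,2),k.sum(),np.median(Z[k]).round(4))
t=(d>0)&(Z>.016)&(Z<.024)&(abs(P[...,0]-.435)<.09); q=P[t]; print("rim",len(q),q.min(0),q.max(0))
E
```

```text
pos [ 0.4335 -0.2517  0.0935] q [ 0.15  0.81  0.34  2.12 -0.58  0.24  0.92] qd 0.014
[[ 0.025  1.    -0.007]
 [ 0.992 -0.025 -0.123]
 [-0.123 -0.003 -0.992]]
F [ 0.3 -0.  -1.7]
-0.33 305 0.0947
-0.31 212 0.1126
-0.3 329 0.1128
-0.29 295 0.1129
-0.27 33 0.112
-0.26 676 0.1141
-0.25 1940 0.1131
-0.24 3337 0.1268
-0.23 3912 0.1779
-0.22 12252 0.177
-0.21 3850 0.17
-0.2 2732 0.1268
-0.19 3191 0.127
-0.18 2462 0.1248
rim 3129 [ 0.36798432 -0.30405646  0.01600119] [ 0.50040367 -0.16122413  0.02147208]
```

>>> step_arm([
  {"dx": 0.05, "dy": 0, "dz": 0.4, "wx": 0, "wy": 0, "wz": 0, "claw": 5},
  {"dx": 0.1, "dy": 0, "dz": 0.8, "wx": 0, "wy": 0, "wz": 0, "claw": 5},
  {"dx": 0.1, "dy": 0, "dz": 0.8, "wx": 0, "wy": 0, "wz": 0, "claw": 5},
  {"dx": 0.1, "dy": 0, "dz": 0.8, "wx": 0, "wy": 0, "wz": 0, "claw": 5},
])

```text
clock: 21.85
tool_pos: [0.4343, -0.253, 0.0297]
eef_rot: [0.715, 0.697, -0.046, 0.043]
contact_force: [1.0, -0.2, -2.0]
opening: 0.118
finger_force: 60.1
```

>>> step_arm([
  {"dx": 0.02, "dy": 0, "dz": 0.15, "wx": 0, "wy": 0, "wz": 0, "claw": 5},
  {"dx": 0.03, "dy": 0, "dz": 0.24, "wx": 0, "wy": 0, "wz": 0, "claw": 5},
  {"dx": 0.03, "dy": 0, "dz": 0.24, "wx": 0, "wy": 0, "wz": 0, "claw": 5},
  {"dx": 0.03, "dy": 0, "dz": 0.24, "wx": 0, "wy": 0, "wz": 0, "claw": 5},
])

```text
clock: 22.25
tool_pos: [0.4355, -0.2534, 0.0106]
eef_rot: [0.714, 0.697, -0.046, 0.044]
contact_force: [-0.6, 0.3, -1.7]
opening: 0.114
finger_force: 60.1
```

>>> step_arm([
  {"dx": 0, "dy": 0, "dz": 0.03, "wx": 0, "wy": 0, "wz": 0, "claw": 5},
  {"dx": 0, "dy": 0, "dz": 0.03, "wx": 0, "wy": 0, "wz": 0, "claw": 5},
  {"dx": 0, "dy": 0, "dz": 0.03, "wx": 0, "wy": 0, "wz": 0, "claw": 40},
  {"dx": 0, "dy": 0, "dz": 0.03, "wx": 0, "wy": 0, "wz": 0, "claw": 40},
  {"dx": 0, "dy": 0, "dz": 0.03, "wx": 0, "wy": 0, "wz": 0, "claw": 40},
  {"dx": 0, "dy": 0, "dz": 0.03, "wx": 0, "wy": 0, "wz": 0, "claw": 40},
])

```text
clock: 22.85
tool_pos: [0.4354, -0.2537, 0.0081]
eef_rot: [0.715, 0.697, -0.046, 0.043]
contact_force: [-0.1, 0.0, 0.4]
opening: 0.445
finger_force: 0.0
```

>>> step_arm([
  {"dx": 0, "dy": 0, "dz": -0.3, "wx": 0, "wy": 0, "wz": 0, "claw": 50},
  {"dx": 0, "dy": 0, "dz": -0.7, "wx": 0, "wy": 0.02, "wz": 0, "claw": 50},
  {"dx": 0, "dy": 0, "dz": -1, "wx": 0, "wy": 0.04, "wz": 0, "claw": 50},
  {"dx": 0, "dy": 0, "dz": -1, "wx": 0, "wy": 0.04, "wz": 0, "claw": 50},
  {"dx": 0, "dy": 0, "dz": -1, "wx": 0, "wy": 0.04, "wz": 0, "claw": 50},
])

```text
clock: 23.35
tool_pos: [0.4359, -0.2437, 0.0874]
eef_rot: [0.716, 0.698, -0.001, -0.0]
contact_force: [-0.9, 0.7, -0.4]
opening: 0.571
finger_force: 0.0
```

```bash
python3 - <<'E'
from h import *
im,d,c=snap("side"); P=pts(d,c)
for o in arms(P,d,.0365,.005): print(o)
go2(.6745,-.168,.16,5.5)
E
```

```text
(np.int32(156), array([ 682.1, -252.1]), array([36.8, 25.3]), 4.8)
(np.int32(246), array([ 435.2, -340. ]), array([26.3, 35.2]), 89.2)
pos [ 0.4356 -0.2429  0.0867] q [ 0.16  0.85  0.44  2.08 -0.9   0.42  1.29] qd 0.016
[[ 0.025  1.    -0.003]
 [ 1.    -0.025  0.   ]
 [ 0.    -0.003 -1.   ]]
F [ 0.2  0.3 -0.1]
shift [ 1.011  2.959 -0.925] turn [-0.001  -0.0001 -0.0385]
```

>>> step_arm([
  {"dx": 0, "dy": 0.3, "dz": -0.3, "wx": 0, "wy": 0, "wz": -0.01, "claw": 50},
  {"dx": 0, "dy": 0.7, "dz": -0.7, "wx": 0, "wy": 0, "wz": -0.02, "claw": 50},
  {"dx": 0, "dy": 1, "dz": -1, "wx": 0, "wy": 0, "wz": -0.03, "claw": 50},
  {"dx": 0, "dy": 1, "dz": -1, "wx": 0, "wy": 0, "wz": -0.0385, "claw": 50},
])

```text
clock: 23.8
tool_pos: [0.5208, -0.2452, 0.1682]
eef_rot: [0.67, 0.742, 0.0, 0.002]
contact_force: [0.1, -1.3, -0.5]
opening: 0.566
finger_force: 0.0
```

>>> step_arm([
  {"dx": 0, "dy": 0.4, "dz": 0, "wx": 0, "wy": 0, "wz": 0, "claw": 50},
  {"dx": 0, "dy": 0.8, "dz": 0, "wx": 0, "wy": 0, "wz": 0, "claw": 50},
  {"dx": 0.2, "dy": 1, "dz": 0, "wx": 0, "wy": 0, "wz": 0, "claw": 50},
  {"dx": 0.3, "dy": 1, "dz": 0, "wx": 0, "wy": 0, "wz": 0, "claw": 50},
])

```text
clock: 24.2
tool_pos: [0.5938, -0.2109, 0.1638]
eef_rot: [0.671, 0.741, -0.001, -0.003]
contact_force: [0.2, -0.4, -1.0]
opening: 0.57
finger_force: 0.0
```

>>> step_arm([
  {"dx": 0.2, "dy": 0.4, "dz": 0, "wx": 0, "wy": 0, "wz": 0, "claw": 50},
  {"dx": 0.4, "dy": 0.8, "dz": 0, "wx": 0, "wy": 0, "wz": 0, "claw": 50},
  {"dx": 0.4, "dy": 0.9, "dz": 0, "wx": 0, "wy": 0, "wz": 0, "claw": 50},
  {"dx": 0.4, "dy": 0.9, "dz": 0, "wx": 0, "wy": 0, "wz": 0, "claw": 50},
  {"dx": 0.4, "dy": 0.9, "dz": 0, "wx": 0, "wy": 0, "wz": 0, "claw": 50},
])

```text
clock: 24.7
tool_pos: [0.6593, -0.1769, 0.1659]
eef_rot: [0.674, 0.739, -0.002, -0.002]
contact_force: [-0.3, 0.5, 0.8]
opening: 0.568
finger_force: 0.0
```

```bash
python3 - <<'E'
from h import *
im,d,c,P,s=blocks()
for o in arms(P,d,.0357): print(o)
go2(.6737,-.1675,.08,5.5)
E
```

```text
(np.int32(1296), array([ 667.5, -102.5]), array([35.1, 25.3]), 5.3)
(np.int32(903), array([ 439.7, -190.1]), array([26.2, 32.9]), 88.9)
(np.int32(838), array([ 681.6, -250.6]), array([34.6, 25. ]), 6.5)
pos [ 0.6594 -0.1771  0.1662] q [-0.13  0.96  0.69  1.46 -0.68  0.98  0.84] qd 0.009
[[-0.092  0.996 -0.005]
 [ 0.996  0.092 -0.001]
 [-0.    -0.005 -1.   ]]
F [-0.4  0.3  0.1]
shift [0.104 0.194 1.077] turn [-0.0016  0.     -0.0012]
```

>>> step_arm([
  {"dx": 0.12, "dy": 0.19, "dz": 0.4, "wx": 0, "wy": 0, "wz": 0, "claw": 50},
  {"dx": 0.12, "dy": 0.19, "dz": 0.8, "wx": -0.0016, "wy": 0, "wz": 0, "claw": 50},
  {"dx": 0.12, "dy": 0.19, "dz": 1, "wx": -0.0016, "wy": 0, "wz": 0, "claw": 50},
  {"dx": 0.12, "dy": 0.19, "dz": 1, "wx": -0.0016, "wy": 0, "wz": 0, "claw": 50},
  {"dx": 0.12, "dy": 0.19, "dz": 1, "wx": -0.0016, "wy": 0, "wz": 0, "claw": 50},
])

```text
clock: 25.25
tool_pos: [0.6755, -0.1659, 0.0876]
eef_rot: [0.673, 0.739, 0.001, 0.001]
contact_force: [0.4, -0.5, 0.8]
opening: 0.566
finger_force: 0.0
```

```bash
python3 - <<'E'
from h import *
go2(.6736,-.1667,.0035,5.5)
E
```

```text
pos [ 0.6755 -0.1659  0.0876] q [-0.12  1.06  0.64  1.46 -0.75  0.87  0.86] qd 0.021
[[-0.094  0.996  0.003]
 [ 0.996  0.094 -0.001]
 [-0.001  0.003 -1.   ]]
F [ 0.4 -0.5  0.8]
shift [-0.006 -0.028  1.052] turn [ 0.0008  0.0004 -0.0007]
```

>>> step_arm([
  {"dx": 0, "dy": -0.03, "dz": 0.3, "wx": 0, "wy": 0, "wz": 0, "claw": 50},
  {"dx": 0, "dy": -0.03, "dz": 0.6, "wx": 0, "wy": 0, "wz": 0, "claw": 50},
  {"dx": 0, "dy": -0.03, "dz": 0.9, "wx": 0, "wy": 0, "wz": 0, "claw": 50},
  {"dx": 0, "dy": -0.03, "dz": 1, "wx": 0, "wy": 0, "wz": 0, "claw": 40},
  {"dx": 0, "dy": -0.03, "dz": 1, "wx": 0, "wy": 0, "wz": 0, "claw": 40},
  {"dx": 0, "dy": -0.03, "dz": 1, "wx": 0, "wy": 0, "wz": 0, "claw": 40},
])

```text
clock: 25.85
tool_pos: [0.6747, -0.1655, 0.0085]
eef_rot: [0.673, 0.74, 0.001, 0.002]
contact_force: [0.1, -1.2, -0.1]
opening: 0.452
finger_force: 0.0
```

>>> step_arm([
  {"dx": 0, "dy": 0, "dz": 0.03, "wx": 0, "wy": 0, "wz": 0, "claw": 40},
  {"dx": 0, "dy": 0, "dz": 0.03, "wx": 0, "wy": 0, "wz": 0, "claw": 5},
  {"dx": 0, "dy": 0, "dz": 0.03, "wx": 0, "wy": 0, "wz": 0, "claw": 5},
  {"dx": 0, "dy": 0, "dz": 0.03, "wx": 0, "wy": 0, "wz": 0, "claw": 5},
  {"dx": 0, "dy": 0, "dz": 0.03, "wx": 0, "wy": 0, "wz": 0, "claw": 5},
  {"dx": 0, "dy": 0, "dz": 0.03, "wx": 0, "wy": 0, "wz": 0, "claw": 5},
])

```text
clock: 26.45
tool_pos: [0.6738, -0.1645, 0.0044]
eef_rot: [0.673, 0.74, 0.001, 0.001]
contact_force: [0.2, 0.2, 1.2]
opening: 0.114
finger_force: 60.0
```

>>> step_arm([
  {"dx": 0, "dy": 0, "dz": -0.2, "wx": 0, "wy": 0, "wz": 0, "claw": 5},
  {"dx": 0, "dy": 0, "dz": -0.5, "wx": 0, "wy": 0, "wz": 0, "claw": 5},
  {"dx": 0, "dy": 0, "dz": -0.8, "wx": 0, "wy": 0, "wz": 0, "claw": 5},
  {"dx": 0, "dy": 0, "dz": -1, "wx": 0, "wy": 0, "wz": 0, "claw": 5},
  {"dx": 0, "dy": 0, "dz": -1, "wx": 0, "wy": 0, "wz": 0, "claw": 5},
  {"dx": 0, "dy": 0, "dz": -1, "wx": 0, "wy": 0, "wz": 0, "claw": 5},
])

```text
clock: 27.05
tool_pos: [0.6732, -0.1641, 0.084]
eef_rot: [0.672, 0.74, 0.001, 0.0]
contact_force: [0.1, 0.3, -2.7]
opening: 0.121
finger_force: 60.0
```

```bash
python3 -c "
from h import *
held(); go2(.42,-.215,.11,-3)"
```

```text
-60 64 behind 16.6 ymid -0.5; -50 399 behind 17.7 ymid -0.5; -40 398 behind 17.9 ymid -0.4; 30 613 behind 18.1 ymid -0.7; 40 588 behind 19.9 ymid -0.6; 50 2484 behind 31.0 ymid -0.6; 60 2784 behind 31.2 ymid -0.7; 70 1574 behind 30.1 ymid -0.6; 
block x from [49.71304189 75.0909648 ]
pos [ 0.6728 -0.1639  0.0832] q [-0.12  1.06  0.63  1.47 -0.75  0.86  0.87] qd 0.016
[[-0.095  0.995  0.001]
 [ 0.995  0.095  0.001]
 [ 0.001  0.001 -1.   ]]
F [-0.   0.2 -2.1]
shift [-0.334 -3.206 -0.338] turn [ 0.0002 -0.0005  0.0471]
```

>>> step_arm([
  {"dx": -0.2, "dy": -0.2, "dz": -0.2, "wx": 0, "wy": 0, "wz": 0.01, "claw": 5},
  {"dx": -0.4, "dy": -0.6, "dz": -0.34, "wx": 0, "wy": 0, "wz": 0.02, "claw": 5},
  {"dx": -0.5, "dy": -0.9, "dz": -0.34, "wx": 0, "wy": 0, "wz": 0.03, "claw": 5},
  {"dx": -0.5, "dy": -1, "dz": -0.34, "wx": 0, "wy": 0, "wz": 0.04, "claw": 5},
  {"dx": -0.5, "dy": -1, "dz": -0.34, "wx": 0, "wy": 0, "wz": 0.047, "claw": 5},
  {"dx": -0.5, "dy": -1, "dz": -0.34, "wx": 0, "wy": 0, "wz": 0.047, "claw": 5},
])

```text
clock: 27.7
tool_pos: [0.5986, -0.2109, 0.1107]
eef_rot: [0.725, 0.689, 0.001, 0.0]
contact_force: [0.5, 0.2, -1.5]
opening: 0.118
finger_force: 60.0
```

>>> step_arm([
  {"dx": 0, "dy": -0.4, "dz": 0, "wx": 0, "wy": 0, "wz": 0, "claw": 5},
  {"dx": 0, "dy": -0.8, "dz": 0, "wx": 0, "wy": 0, "wz": 0, "claw": 5},
  {"dx": 0, "dy": -1, "dz": 0, "wx": 0, "wy": 0, "wz": 0, "claw": 5},
  {"dx": 0, "dy": -1, "dz": 0, "wx": 0, "wy": 0, "wz": 0, "claw": 5},
])

```text
clock: 28.1
tool_pos: [0.5165, -0.207, 0.1108]
eef_rot: [0.725, 0.688, 0.001, -0.0]
contact_force: [0.5, -0.1, -2.4]
opening: 0.115
finger_force: 60.0
```

>>> step_arm([
  {"dx": 0, "dy": -0.4, "dz": 0, "wx": 0, "wy": 0, "wz": 0, "claw": 5},
  {"dx": 0, "dy": -0.8, "dz": 0, "wx": 0, "wy": 0, "wz": 0, "claw": 5},
  {"dx": 0, "dy": -1, "dz": 0, "wx": 0, "wy": 0, "wz": 0, "claw": 5},
  {"dx": 0, "dy": -1, "dz": 0, "wx": 0, "wy": 0, "wz": 0, "claw": 5},
  {"dx": 0, "dy": -1, "dz": 0, "wx": 0, "wy": 0, "wz": 0, "claw": 5},
])

```text
clock: 28.6
tool_pos: [0.4406, -0.2038, 0.1108]
eef_rot: [0.725, 0.689, 0.002, 0.002]
contact_force: [0.8, 0.6, -2.4]
opening: 0.119
finger_force: 60.0
```

```bash
python3 -c "
from h import *
go2(.401,-.14,.111,-3)"
```

```text
pos [ 0.4406 -0.2038  0.1108] q [ 0.05  0.8   0.48  2.11 -0.91  0.44  1.21] qd 0.016
[[ 0.05   0.999  0.005]
 [ 0.999 -0.05  -0.   ]
 [ 0.     0.005 -1.   ]]
F [ 0.8  0.6 -2.4]
shift [ 0.772 -0.535 -0.006] turn [ 0.0017 -0.      0.0006]
```

>>> step_arm([
  {"dx": 0, "dy": -0.3, "dz": 0, "wx": 0.0017, "wy": 0, "wz": 0, "claw": 5},
  {"dx": 0.2, "dy": -0.5, "dz": 0, "wx": 0.0017, "wy": 0, "wz": 0, "claw": 5},
  {"dx": 0.5, "dy": -0.52, "dz": 0, "wx": 0.0017, "wy": 0, "wz": 0, "claw": 5},
  {"dx": 0.75, "dy": -0.53, "dz": 0, "wx": 0.0017, "wy": 0, "wz": 0, "claw": 5},
  {"dx": 0.75, "dy": -0.53, "dz": 0, "wx": 0.0017, "wy": 0, "wz": 0, "claw": 5},
  {"dx": 0.75, "dy": -0.53, "dz": 0, "wx": 0.0017, "wy": 0, "wz": 0, "claw": 5},
])

```text
clock: 29.2
tool_pos: [0.4011, -0.1419, 0.1106]
eef_rot: [0.725, 0.689, -0.0, 0.0]
contact_force: [0.3, -0.0, -2.0]
opening: 0.115
finger_force: 60.0
```

```bash
python3 -c "
from h import *
go2(.402,-.09,.111,-3)"
```

```text
pos [ 0.4011 -0.1419  0.1106] q [ 0.04  0.74  0.32  2.28 -0.96  0.26  1.17] qd 0.021
[[ 0.05   0.999 -0.   ]
 [ 0.999 -0.05  -0.001]
 [-0.001 -0.    -1.   ]]
F [ 0.3 -0.  -2. ]
shift [ 0.649 -0.021 -0.006] turn [-0.0001  0.0002  0.0007]
```

>>> step_arm([
  {"dx": 0.2, "dy": -0.01, "dz": 0, "wx": 0, "wy": 0, "wz": 0, "claw": 5},
  {"dx": 0.4, "dy": -0.02, "dz": 0, "wx": 0, "wy": 0, "wz": 0, "claw": 5},
  {"dx": 0.65, "dy": -0.02, "dz": 0, "wx": 0, "wy": 0, "wz": 0, "claw": 5},
  {"dx": 0.65, "dy": -0.02, "dz": 0, "wx": 0, "wy": 0, "wz": 0, "claw": 5},
  {"dx": 0.65, "dy": -0.02, "dz": 0, "wx": 0, "wy": 0, "wz": 0, "claw": 5},
])

```text
clock: 29.7
tool_pos: [0.4009, -0.0908, 0.1107]
eef_rot: [0.725, 0.688, -0.001, -0.0]
contact_force: [-0.1, -1.0, -1.9]
opening: 0.116
finger_force: 60.0
```

```bash
python3 -c "
from h import *
go2(.403,-.0372,.108,-3)"
```

```text
pos [ 0.4009 -0.0908  0.1107] q [-0.05  0.72  0.27  2.32 -0.97  0.21  1.05] qd 0.016
[[ 0.052  0.999 -0.001]
 [ 0.999 -0.052 -0.001]
 [-0.001 -0.001 -1.   ]]
F [-0.1 -1.  -1.9]
shift [ 0.671 -0.009  0.033] turn [-0.0004  0.0004 -0.    ]
```

Joint 5 is stable. Continuing.

>>> step_arm([
  {"dx": 0.2, "dy": 0, "dz": 0, "wx": 0, "wy": 0, "wz": 0, "claw": 5},
  {"dx": 0.4, "dy": 0, "dz": 0, "wx": 0, "wy": 0, "wz": 0, "claw": 5},
  {"dx": 0.66, "dy": 0.02, "dz": 0, "wx": 0, "wy": 0, "wz": 0, "claw": 5},
  {"dx": 0.66, "dy": 0.02, "dz": 0.08, "wx": 0, "wy": 0, "wz": 0, "claw": 5},
  {"dx": 0.66, "dy": 0.02, "dz": 0.1, "wx": 0, "wy": 0, "wz": 0, "claw": 5},
  {"dx": 0.66, "dy": 0.02, "dz": 0.1, "wx": 0, "wy": 0, "wz": 0, "claw": 5},
])

```text
clock: 30.3
tool_pos: [0.4044, -0.0384, 0.1027]
eef_rot: [0.726, 0.688, -0.001, -0.001]
contact_force: [0.4, 0.1, -2.4]
opening: 0.118
finger_force: 60.0
```

```bash
python3 -c "
from h import *
go2(.4325,-.0372,.102,-3)"
```

```text
pos [ 0.4044 -0.0384  0.1027] q [-0.14  0.73  0.2   2.33 -0.97  0.16  0.92] qd 0.008
[[ 0.054  0.999 -0.003]
 [ 0.999 -0.054 -0.001]
 [-0.001 -0.003 -1.   ]]
F [ 0.4  0.1 -2.4]
shift [0.034 0.35  0.007] turn [-0.0008  0.0002 -0.0006]
```

>>> step_arm([
  {"dx": 0.03, "dy": 0.18, "dz": 0.01, "wx": 0, "wy": 0, "wz": 0, "claw": 5},
  {"dx": 0.03, "dy": 0.34, "dz": 0.01, "wx": 0, "wy": 0, "wz": 0, "claw": 5},
  {"dx": 0.03, "dy": 0.34, "dz": 0.01, "wx": 0, "wy": 0, "wz": 0, "claw": 5},
  {"dx": 0.03, "dy": 0.34, "dz": 0.01, "wx": 0, "wy": 0, "wz": 0, "claw": 5},
])

```text
clock: 30.7
tool_pos: [0.4309, -0.0367, 0.102]
eef_rot: [0.726, 0.688, -0.001, -0.001]
contact_force: [-1.1, -0.2, -1.9]
opening: 0.115
finger_force: 60.0
```

```bash
python3 - <<'E'
from h import *
held(); go2(.4325,-.0372,.082,-3)
im,d,c,P,s=blocks(); Z=P[...,2]
for y0 in(0,-.098):
    m=(d>0)&(abs(P[...,1]-y0)<.012)&(abs(P[...,0]-.432)<.03)&(Z>.085)&(Z<.1035); q=P[m]; print("w",len(q),q.min(0).round(4) if len(q) else 0,q.max(0).round(4) if len(q) else 0)
E
```

```text
-70 161 behind -4.2 ymid 0.0; -60 349 behind -0.7 ymid 0.3; -50 397 behind 17.8 ymid -0.3; -40 396 behind 18.0 ymid -0.5; 30 1243 behind 7.0 ymid -0.3; 40 585 behind 20.1 ymid -0.5; 50 2512 behind 31.1 ymid -0.5; 60 2858 behind 31.3 ymid -0.6; 70 1485 behind 30.1 ymid -0.5; 
block x from [49.6138773  75.02359384]
pos [ 0.4304 -0.0364  0.102 ] q [-0.2   0.76  0.3   2.26 -0.93  0.25  0.88] qd 0.009
[[ 0.053  0.999 -0.004]
 [ 0.999 -0.053  0.   ]
 [ 0.    -0.004 -1.   ]]
F [ 0.   0.1 -2.3]
shift [-0.008  0.027  0.25 ] turn [-0.0012 -0.0001 -0.0003]
w 763 [ 0.4146 -0.0059  0.0881] [0.4506 0.0039 0.1014]
w 595 [ 0.41   -0.1016  0.0869] [ 0.4455 -0.0916  0.1014]
```

>>> step_arm([
  {"dx": 0, "dy": 0.01, "dz": 0.08, "wx": 0, "wy": 0, "wz": 0, "claw": 5},
  {"dx": -0.01, "dy": 0.01, "dz": 0.16, "wx": 0, "wy": 0, "wz": 0, "claw": 5},
  {"dx": -0.01, "dy": 0.01, "dz": 0.21, "wx": 0, "wy": 0, "wz": 0, "claw": 5},
  {"dx": -0.01, "dy": 0.01, "dz": 0.24, "wx": 0, "wy": 0, "wz": 0, "claw": 5},
  {"dx": -0.01, "dy": 0.01, "dz": 0.24, "wx": 0, "wy": 0, "wz": 0, "claw": 5},
  {"dx": -0.01, "dy": 0.01, "dz": 0.24, "wx": 0, "wy": 0, "wz": 0, "claw": 5},
])

```text
clock: 31.4
tool_pos: [0.4319, -0.0368, 0.0827]
eef_rot: [0.725, 0.688, -0.001, -0.001]
contact_force: [-0.3, 0.5, -1.2]
opening: 0.119
finger_force: 60.0
```

>>> step_arm([
  {"dx": 0, "dy": 0, "dz": 0.01, "wx": 0, "wy": 0, "wz": 0, "claw": 14},
  {"dx": 0, "dy": 0, "dz": 0.01, "wx": 0, "wy": 0, "wz": 0, "claw": 18},
  {"dx": 0, "dy": 0, "dz": 0.01, "wx": 0, "wy": 0, "wz": 0, "claw": 26},
  {"dx": 0, "dy": 0, "dz": 0.01, "wx": 0, "wy": 0, "wz": 0, "claw": 26},
  {"dx": 0, "dy": 0, "dz": 0.01, "wx": 0, "wy": 0, "wz": 0, "claw": 26},
  {"dx": 0, "dy": 0, "dz": 0.01, "wx": 0, "wy": 0, "wz": 0, "claw": 26},
  {"dx": 0, "dy": 0, "dz": 0.01, "wx": 0, "wy": 0, "wz": 0, "claw": 26},
  {"dx": 0, "dy": 0, "dz": 0.01, "wx": 0, "wy": 0, "wz": 0, "claw": 26},
])

```text
clock: 32.2
tool_pos: [0.432, -0.0368, 0.0819]
eef_rot: [0.725, 0.688, -0.001, -0.001]
contact_force: [-0.1, 0.3, 0.7]
opening: 0.295
finger_force: 0.0
```

>>> step_arm([
  {"dx": 0, "dy": 0, "dz": 0, "wx": 0, "wy": 0, "wz": 0, "claw": 26},
  {"dx": 0, "dy": 0, "dz": 0, "wx": 0, "wy": 0, "wz": 0, "claw": 26},
  {"dx": 0, "dy": 0, "dz": 0, "wx": 0, "wy": 0, "wz": 0, "claw": 26},
  {"dx": 0, "dy": 0, "dz": 0, "wx": 0, "wy": 0, "wz": 0, "claw": 26},
  {"dx": 0, "dy": 0, "dz": 0, "wx": 0, "wy": 0, "wz": 0, "claw": 26},
  {"dx": 0, "dy": 0, "dz": 0, "wx": 0, "wy": 0, "wz": 0, "claw": 26},
])

```text
clock: 32.8
tool_pos: [0.432, -0.0367, 0.0819]
eef_rot: [0.725, 0.688, -0.001, -0.001]
contact_force: [-0.6, 0.1, -0.0]
opening: 0.295
finger_force: 0.0
```

```bash
python3 - <<'E'
from h import *
im=held(); go2(.4325,-.0372,.102,-3)
E
```

```text
-60 357 behind 11.1 ymid -0.9; -50 375 behind 16.3 ymid -1.1; -40 356 behind 16.5 ymid -1.1; 30 1693 behind 15.2 ymid -1.2; 40 592 behind 18.7 ymid -1.1; 50 2419 behind 29.4 ymid -1.9; 60 2776 behind 29.5 ymid -1.9; 70 1449 behind 28.2 ymid -1.9; 
block x from [50.1800815  74.34330065]
pos [ 0.432  -0.0367  0.0819] q [-0.14  0.79  0.2   2.26 -0.95  0.18  0.89] qd 0.001
[[ 0.052  0.999 -0.003]
 [ 0.999 -0.052  0.001]
 [ 0.    -0.003 -1.   ]]
F [ 0.7 -0.2 -0.2]
shift [-0.005  0.005 -0.251] turn [-0.0009 -0.0001  0.0001]
```

The beam is level with the far arm on it, so it is the good one. Retreating: up a little, back in x, then across and up.

>>> step_arm([
  {"dx": 0, "dy": 0, "dz": -0.1, "wx": 0, "wy": 0, "wz": 0, "claw": 26},
  {"dx": 0, "dy": 0, "dz": -0.2, "wx": 0, "wy": 0, "wz": 0, "claw": 26},
  {"dx": 0, "dy": 0, "dz": -0.32, "wx": 0, "wy": 0, "wz": 0, "claw": 26},
  {"dx": 0, "dy": 0, "dz": -0.32, "wx": 0, "wy": 0, "wz": 0, "claw": 26},
  {"dx": 0, "dy": 0, "dz": -0.32, "wx": 0, "wy": 0, "wz": 0, "claw": 26},
])

```text
clock: 33.35
tool_pos: [0.4322, -0.0367, 0.1074]
eef_rot: [0.725, 0.689, -0.001, -0.001]
contact_force: [0.0, 0.2, -0.5]
opening: 0.295
finger_force: 0.0
```

```bash
python3 - <<'E'
from h import *
im=held(); go2(.401,-.0372,.108,-3)
E
```

```text
-80 206 behind -6.8 ymid -1.5; -70 67 behind -7.6 ymid -0.2; -60 69 behind -7.5 ymid 0.3; 30 264 behind -7.4 ymid -0.9; 40 240 behind -4.3 ymid -1.5; 50 1692 behind 3.8 ymid -2.0; 60 1909 behind 4.0 ymid -2.0; 70 929 behind 3.0 ymid -2.0; 
block x from None
pos [ 0.432  -0.0366  0.1073] q [-0.21  0.75  0.31  2.25 -0.9   0.27  0.85] qd 0.006
[[ 0.052  0.999 -0.003]
 [ 0.999 -0.052  0.001]
 [ 0.001 -0.003 -1.   ]]
F [-0.1 -0.9 -1.1]
shift [-0.027 -0.387 -0.008] turn [-0.001  -0.0002  0.0002]
```

>>> step_arm([
  {"dx": 0, "dy": -0.15, "dz": 0, "wx": 0, "wy": 0, "wz": 0, "claw": 26},
  {"dx": 0, "dy": -0.3, "dz": 0, "wx": 0, "wy": 0, "wz": 0, "claw": 26},
  {"dx": -0.02, "dy": -0.39, "dz": 0, "wx": 0, "wy": 0, "wz": 0, "claw": 26},
  {"dx": -0.02, "dy": -0.39, "dz": 0, "wx": 0, "wy": 0, "wz": 0, "claw": 26},
  {"dx": -0.3, "dy": -0.38, "dz": 0, "wx": 0, "wy": 0, "wz": 0, "claw": 26},
  {"dx": -0.6, "dy": -0.36, "dz": 0, "wx": 0, "wy": 0, "wz": 0, "claw": 26},
  {"dx": -0.6, "dy": -0.36, "dz": 0, "wx": 0, "wy": 0, "wz": 0, "claw": 26},
  {"dx": -0.6, "dy": -0.36, "dz": 0, "wx": 0, "wy": 0, "wz": 0, "claw": 26},
])

```text
clock: 34.2
tool_pos: [0.4011, -0.0832, 0.1073]
eef_rot: [0.726, 0.688, -0.001, -0.001]
contact_force: [-0.8, -0.1, 0.2]
opening: 0.292
finger_force: 0.0
```

>>> step_arm([
  {"dx": 0, "dy": 0, "dz": -0.2, "wx": 0, "wy": 0, "wz": 0, "claw": 26},
  {"dx": 0, "dy": 0, "dz": -0.4, "wx": 0, "wy": 0, "wz": 0, "claw": 26},
  {"dx": 0, "dy": 0, "dz": -0.6, "wx": 0, "wy": 0, "wz": 0, "claw": 26},
  {"dx": 0, "dy": 0, "dz": -0.6, "wx": 0, "wy": 0, "wz": 0, "claw": 26},
])

```text
clock: 34.6
tool_pos: [0.4019, -0.0821, 0.1565]
eef_rot: [0.724, 0.689, -0.0, -0.0]
contact_force: [0.7, 0.6, 0.4]
opening: 0.296
finger_force: 0.0
```

>>> step_arm([
  {"dx": -0.2, "dy": 0, "dz": 0, "wx": 0, "wy": 0, "wz": 0, "claw": 26},
  {"dx": -0.5, "dy": 0, "dz": 0, "wx": 0, "wy": 0, "wz": 0, "claw": 26},
  {"dx": -1, "dy": 0.1, "dz": 0, "wx": 0, "wy": 0, "wz": 0, "claw": 26},
  {"dx": -1, "dy": 0.1, "dz": 0, "wx": 0, "wy": 0, "wz": 0, "claw": 26},
])

```text
clock: 35.0
tool_pos: [0.406, -0.1683, 0.1552]
eef_rot: [0.727, 0.687, -0.001, 0.001]
contact_force: [0.1, -0.3, -0.4]
opening: 0.293
finger_force: 0.0
```

>>> step_arm([
  {"dx": -0.4, "dy": 0.3, "dz": -0.5, "wx": 0, "wy": 0, "wz": 0, "claw": 26},
  {"dx": -1, "dy": 0.6, "dz": -1, "wx": 0, "wy": 0, "wz": 0, "claw": 26},
  {"dx": -1, "dy": 0.6, "dz": -1, "wx": 0, "wy": 0, "wz": 0, "claw": 26},
  {"dx": -1, "dy": 0.6, "dz": -1, "wx": 0, "wy": 0, "wz": 0, "claw": 26},
  {"dx": -1, "dy": 0.6, "dz": -1, "wx": 0, "wy": 0, "wz": 0, "claw": 26},
])

```text
clock: 35.5
tool_pos: [0.4484, -0.2438, 0.2339]
eef_rot: [0.725, 0.689, -0.001, -0.003]
contact_force: [-0.6, -0.5, 0.3]
opening: 0.295
finger_force: 0.0
```

```bash
python3 - <<'E'
from h import *
rep()
for n in("side","scene"):
    im,d,c=snap(n); P=pts(d,c)
    for zt in(.039,.112): print(n,zt,[o for o in arms(P,d,zt,.0065) if o[1][0]<520])
    Z=P[...,2]; m=(d>0)&(abs(P[...,0]-.431)<.009)&(Z>.093)&(Z<.106)
    for y in(-.09,-.07,-.05,-.03,-.01): 
        k=m&(abs(P[...,1]-y)<.008); print(y,k.sum(),np.percentile(Z[k],90).round(4) if k.sum() else 0,end=" ")
    print(); cv2.imwrite(f"pics/end_{n}.png",im[:,:,::-1])
a=cv2.imread("pics/end_side.png")[150:350,140:340]; cv2.imwrite("pics/end.png",cv2.resize(a,(600,600)))
E
```

```text
pos [ 0.4484 -0.2438  0.2339] q [ 0.03  0.63  0.63  1.93 -0.53  0.76  0.91] qd 0.034
[[ 0.051  0.999 -0.005]
 [ 0.999 -0.051  0.003]
 [ 0.003 -0.005 -1.   ]]
F [-0.6 -0.5  0.3]
side 0.039 [(np.int32(202), array([ 436. , -190.5]), array([26.5, 31.4]), 86.8), (np.int32(264), array([ 435.5, -340.1]), array([26.1, 35.6]), 89.4)]
side 0.112 [(np.int32(203), array([434.3,  24.1]), array([25.9, 35.9]), 86.3), (np.int32(160), array([ 420.1, -125. ]), array([24.9, 23.4]), 79.3)]
-0.09 49 0.1003 -0.07 46 0.1002 -0.05 46 0.1004 -0.03 43 0.1004 -0.01 45 0.1006 
scene 0.039 [(np.int32(134), array([ 436.6, -338.4]), array([26.9, 33.9]), 88.8), (np.int32(164), array([54.6,  7.6]), array([24.5, 99.3]), 7.7), (np.int32(106), array([ 436.4, -190.7]), array([24.4, 34.1]), 70.5)]
scene 0.112 [(np.int32(219), array([53.5,  4.7]), array([ 28.3, 102.5]), 5.6), (np.int32(192), array([ 426.9, -123.3]), array([26.5, 35.7]), 87.7), (np.int32(112), array([432.4,  27.4]), array([37.5, 18.1]), 23.9)]
-0.09 10 0.1003 -0.07 0 0 -0.05 45 0.1014 -0.03 47 0.1011 -0.01 0 0
```

View pics/end.png

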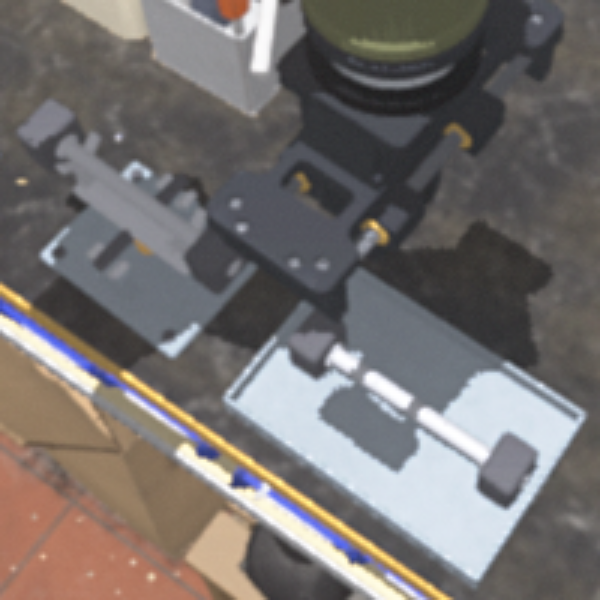

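The picture shows the good arm level in both saddles, with blocks at (50,135) and (220,260). The uneven arm lies flat in the tray at (410,405), and the gripper touches nothing. Handing in.

```bash
python3 -c "
from plant import workorder
print(workorder.finish_job())"
```

```text
the job is handed in; nothing more can be done
None
```

The job is handed in (no verdict came back): the fly arm that lay nearer the robot was the uneven one (it tipped the beam about 0.12 rad) and lies flat in the tray, and the good one lies level on the balance.

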